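Change the stone on the photo stand

ROBOT

A 7-joint arm with a two-finger parallel gripper is mounted at the origin on the work surface. World frame = base frame: x ahead of the robot, y to its left, z up, the work surface at z = 0. Lengths are in m, angles in degrees, forces in N, time in s.
With the tool pointing down it reaches from about 0.425 to 0.875 m from the base axis. Payload 4.7 kg.
Tool frame: the origin (TCP) lies midway between the tips of the shut fingers; the grasp point (between the pads) lies 19 mm behind it (env.grip_depth is the distance from the TCP to the grasp point, in m); z points along the fingers, y is the line along which they close (so a half turn about z gives the same grasp; the last joint's range is limited). The gripper opens to 87 mm and grips with 3 to 60 N. Pads are 19 mm wide; open, the fingers measure 117 mm over their backs; the gripper's body (75 mm by 190 mm) begins 51 mm behind the grasp point.
Start: joints at [68.703, 18.392, -4.016, 83.108, 1.295, 78.541, -3.26], TCP at [0.245, -0.602, 0.223] pointing down, gripper open.
Joint ranges: [-163.93, 163.93], [-17.29, 119.83], [-79.2, 71.16], [3.27, 140.29], [-89.18, 269.18], [5.43, 117.66], [-154.24, 154.24]. Speed limits (degrees/s): [147.25, 147.25, 180, 180, 180, 180, 180].

INTERFACE

Orientations are given as [roll, pitch, yaw] about the fixed x, y, z axes, in that order (R = Rz(yaw) Ry(pitch) Rx(roll)).
In Python, from cell import get_obs, optics, env, nets gives the robot as it stands.
- The arm moves only by the shell command python3 -m creep 'ROWS' [FORCE]. ROWS is JSON, a list of rows, each an object of numbers: "wx", "wy", "wz": the turn, a rotation vector about the tool's x, y, z in degrees; "tx", "ty", "tz": the shift along the tool's x, y, z in mm; "gripper": the opening, from -1 (shut) to 1 (fully open). A call has 1 to 5 rows; each row is the pose to reach, as a shift and turn from the pose commanded when the call began, along the tool's axes at that moment; what a row does not reach only later rows make up. A row lasts 1/12 s, in which the tool goes at most 41.7 mm and 7.16 degrees, less where a joint would pass 70% of its speed; a pose out of reach is approached as far as the arm can. A call with a gripper value outside its range is refused whole. The fingers move at their own pace and stop on an object; FORCE is the grip in N (left out, the last holds). Time passes only in rows, so rows that repeat a pose let the fingers close. It gives the time, the measured TCP pose, the force, the opening and the grip force at its end, in the units of the state.
- get_obs(): the state, without advancing time (a new reading comes with each control period).
- optics.read_camera(name): name is "scene" or "top"; returns (picture, depth): 420x560x3 uint8, red, green, blue; 420x560 float32, m along the optical axis (not along the pixel's ray), 0 where there is no reading.
- optics.camera_info(name): a dict with "fovy" (degrees; the focal length in pixels is half the picture's height over the tangent of half this angle, whatever the lens; pixels are square), "cx", "cy" (the principal point, pixels), "k1" (the pictures are not rectified: a ray, as slopes to the right and down, at radius r is drawn at 1 + k1 r^2 times it, then the intrinsics apply), "R" (3x3) and "t" (3): a world point X has camera coordinates R X + t. Camera axes: x right, y down, z forward; pixel columns grow to the right and rows downward; lengths in m; the calibration is good to about 2 mm. A picture is of the moment at which its call begins. camera_info takes no time and is no camera call.
- env.sign_off(): hands the job in; it is judged then, once.
Trained networks look in the newest picture that a camera, given by its name, has taken for a name from the list of things; names that differ only in an ending like _2 or _b are one class to them, and where a whole thing is asked for, a point or a joint stands for the part that bears it (a point fixed in the world has none). Each returns a list of dicts, best first, with "confidence" (0 to 1); they miss things now and then, are a little off and sometimes report something else, mostly with a low value. They report only what shows in the picture. A call takes as long as a camera call. They do not tell look-alikes from the thing itself.
- nets.look_for(query, camera): "point" ([x, y, z] in m, in world coordinates, good to about 4 mm: the middle of the surface that is visible of it).
- nets.place_of(query, camera): "point" ([x, y, z] in m, in world coordinates, good to about 4 mm: a listed point, or the origin of a listed thing).
The state is a dict: "time_s": time; "qpos": joint angles; "joint_velocities": joint speeds; "effort": joint torques, N m; "tool_pos": TCP position; "tool_rot": TCP orientation; "force": force on the tool from outside, world axes, zero at the start; "wrist_torque": the same for the moment, N m; "grip_width": finger opening in m; "grasp_force": force on a finger pad.
Only numpy, scipy, OpenCV 4.12 (cv2) and the standard library are available. Lean on these libraries where they do the work, as an engineer would, in place of code of your own. Each camera call takes 0.05 s, during which the arm holds its last target. There are 200 camera calls.

TASK

Change the find on the photo stand: first take the short stone off the stand and lay it flat in the middle of the empty index card. Then take the longest stone point from its card and lay it across both sloping arms of the stand, centred, flat on them and down against the toes, with its pointed tip towards the upright checked scale post, not the light. Set both stones down gently, never dropping them, and leave the broad stone, camera, tub and case where they are.

Things in the scene. Friction and masses are not known exactly. Their poses are not given: they have to be found in the camera images.
- cradle: Resting plane of the fixed photo stand's two sloping arms, each 8 mm wide, centre lines at y = +-34 mm, x from -33 to +55 mm; open between and under them. Origin midway between the arms on their upper face, 110 mm above the table, where the long stone's middle line lies when it touches the toes. x up the slope, y across the arms, z out of the plane. Slope 25 degrees, low end towards the robot.
- toe_line (a point): Point on the resting plane midway between the two toes, on their inner face line, 23 mm down the slope from the middle. At the low end of each arm a toe, 10 mm thick and 8 mm wide, stands 14 mm above the plane; between the toes it is open. Under it all is the stand's base plate, 130 x 100 mm, top 8 mm above the table.
- post_mid (a point): Fixed upright scale post, a checked plate 24 mm (along the stand) by 8 mm, 170 mm high, on a foot 50 x 36 mm, 125 mm from the stand's middle, beside one end or the other of the stand (it varies); this point is on its axis, 100 mm above the table.
- light_mid (a point): Small fixed photo light at the other end of the stand, also 125 mm from its middle: a thin upright rod 14 mm across with a white round head 36 mm across, 200 mm high in all, round foot 44 mm across. This point is on its axis, 100 mm above the table.
- long_stone_center (a point): The longest stone point, grey-brown leaf shape, 156 long, 46 wide, 18 thick, about 0.17 kg, flat underside, lying on a card, turned anyhow. This point is half-way along, across and up. x along it to the tip, z up. Flanks parallel and upright from x = -50 to +42 mm, 12 mm high from the underside; then it tapers to the tip at +78 and a rounder base at -78. Card tops are 2 mm above the table.
- long_stone_tip (a point): The pointed tip of the long stone, 78 mm from its middle, 6 mm above its underside.
- short_stone_center (a point): The short stone, same rock: 100 mm long, 40 mm wide, 16 mm thick, about 0.1 kg, flat underside, lying across both arms of the stand at the start, against or close to the toes. This point is half-way along, across and up. x along its length, z out of its upper face. Flanks parallel and upright from x = -42 to +40 mm, 12 mm high.
- card_home_mid (a point): Middle of the upper face of the empty index card (fixed to the table, buff, 150 x 100 x 2 mm), the one card with no stone on it; x along its length. Which of the three card places is the empty one varies.
- broad_stone_center (a point): The broad stone, a bystander: oval with a short point, 105 mm long, 68 mm wide, 18 mm thick, lying on the third card, x along its length. This point is its centre, half-way up.
- camera_mid (a point): Bystander camera, loose, standing on the table about in front of the robot to one side: 130 mm across (y), 140 mm deep with its lens (x from -72 to +68 mm, lens to +x), 97 mm high. This point is at the middle, 40 mm above the table.
- tub_mid (a point): Bystander open clear plastic tub of stone flakes, loose, 120 x 120 x 75 mm high, on the other side from the camera. This point is at its middle, 37 mm above the table.
- case_mid (a point): Bystander black case, loose, 150 x 60 x 35 mm high, beyond the stand. This point is its centre.
Things that resemble listed ones, but are neither listed nor needed, are in the scene too. Leave any blue look-alike of the part that bears long_stone_center alone.

How it is judged:
By the outcome, as a careful person would: the job done as asked, in the order asked, and still so for the second after the job is handed in, with the robot touching nothing.
It also fails if it takes over 67 s, if anything falls off the work surface, if the arm or the gripper's body presses on something with over 40 N, if the wrist force passes 120 N, or if a joint passes its speed limit or range.

## Working session

There is one attempt and no reset: what is moved stays moved. The work goes in short steps, Python scripts to look and compute and a shell command to move; the robot and the scene stay as the last step left them, time stands still between calls to the robot, and variables do not carry over. Pictures are saved under pics/ and viewed, at most 10 in all, crops included, and the job is handed in when it is done.

```bash
ls; mkdir -p pics; cat > h.py <<'E'
import numpy as np, cv2
from scipy.spatial.transform import Rotation as Ro
from cell import get_obs, optics, env, nets
def cloud(name):
    im,d=optics.read_camera(name); c=optics.camera_info(name)
    H,W=d.shape; f=H/2/np.tan(np.radians(c['fovy']/2))
    K=np.array([[f,0,c['cx']],[0,f,c['cy']],[0,0,1.]])
    u,v=np.meshgrid(np.arange(W),np.arange(H))
    p=cv2.undistortPoints(np.stack([u,v],-1).reshape(-1,1,2).astype(float),K,np.array([c['k1'],0,0,0.])).reshape(H,W,2)
    X=np.concatenate([p*d[...,None],d[...,None]],-1)
    X=(X-np.array(c['t']))@np.array(c['R'])
    X[d==0]=np.nan
    return im,X
def save(im,n): cv2.imwrite('pics/'+n,im[...,::-1])
def proj(name,P):
    c=optics.camera_info(name); f=420/2/np.tan(np.radians(c['fovy']/2))
    K=np.array([[f,0,c['cx']],[0,f,c['cy']],[0,0,1.]])
    return cv2.projectPoints(np.atleast_2d(P).astype(float),cv2.Rodrigues(np.array(c['R'],float))[0],np.array(c['t'],float),K,np.array([c['k1'],0,0,0.]))[0].reshape(-1,2)
E
python3 - <<'E'
from h import *
np.set_printoptions(precision=4,suppress=True)
for n in ['top','scene']:
    im,X=cloud(n); save(im,n+'1.png'); np.savez(n+'1.npz',im=im,X=X)
    c=optics.camera_info(n); print(n,c['fovy'],c['k1'],-np.array(c['R']).T@c['t'])
    for q in ['cradle','toe_line','post_mid','light_mid','long_stone_center','long_stone_tip','short_stone_center','card_home_mid','broad_stone_center','camera_mid','tub_mid','case_mid']:
        r=nets.place_of(q,n)
        print(q,[(np.round(a['point'],3).tolist(),round(a['confidence'],2),proj(n,a['point'])[0].round().tolist()) for a in r[:3]])
o=get_obs(); print(o['time_s'],o['tool_pos'],o['tool_rot'],env.grip_depth)
E
```

```text
pics
top 54.86683423169161 -0.1071908650818771 [ 0.3928 -0.0123  1.051 ]
cradle [([0.632, 0.042, 0.107], 0.57, [268.0, 156.0])]
toe_line [([0.608, 0.039, 0.104], 0.43, [270.0, 166.0]), ([0.465, -0.015, 0.011], 0.2, [292.0, 229.0])]
post_mid [([0.617, -0.082, 0.101], 0.59, [320.0, 163.0]), ([0.393, 0.208, 0.036], 0.49, [203.0, 256.0])]
light_mid [([0.642, 0.169, 0.099], 0.6, [217.0, 153.0])]
long_stone_center [([0.469, -0.016, 0.009], 0.83, [292.0, 227.0]), ([0.794, 0.21, 0.01], 0.62, [209.0, 107.0]), ([0.21, 0.303, 0.009], 0.59, [168.0, 327.0])]
long_stone_tip [([0.865, 0.165, 0.009], 0.89, [226.0, 82.0]), ([0.295, -0.357, 0.006], 0.88, [424.0, 295.0]), ([0.238, 0.232, 0.005], 0.8, [196.0, 316.0])]
short_stone_center [([0.629, 0.045, 0.115], 0.76, [267.0, 156.0]), ([0.613, 0.04, 0.105], 0.2, [269.0, 164.0])]
card_home_mid [([0.571, 0.313, -0.003], 0.65, [169.0, 189.0])]
broad_stone_center [([0.644, 0.167, 0.1], 0.19, [217.0, 152.0])]
camera_mid [([0.378, -0.2, 0.043], 0.96, [366.0, 263.0])]
tub_mid [([0.393, 0.207, 0.037], 0.78, [204.0, 256.0])]
case_mid [([0.742, -0.086, 0.015], 0.7
[... 410 characters left out ...]
 [229.0, 135.0]), ([0.204, 0.302, 0.008], 0.77, [412.0, 192.0]), ([0.791, 0.21, 0.008], 0.64, [299.0, 327.0])]
long_stone_tip [([0.24, 0.231, 0.008], 0.81, [386.0, 192.0]), ([0.866, 0.173, 0.009], 0.69, [271.0, 345.0]), ([0.303, -0.357, 0.005], 0.69, [215.0, 148.0])]
short_stone_center [([0.625, 0.047, 0.118], 0.8, [273.0, 231.0])]
card_home_mid [([0.571, 0.314, 0.004], 0.9, [371.0, 280.0])]
broad_stone_center [([0.581, -0.305, 0.01], 0.82, [179.0, 205.0])]
camera_mid [([0.377, -0.202, 0.041], 0.61, [242.0, 167.0])]
tub_mid [([0.401, 0.207, 0.037], 0.7, [359.0, 217.0])]
case_mid [([0.739, -0.088, 0.015], 0.78, [210.0, 267.0])]
1.3 [ 0.2446 -0.6022  0.2226] [179.9958   0.0035  22.1062] 0.0187
```

View pics/top1.png

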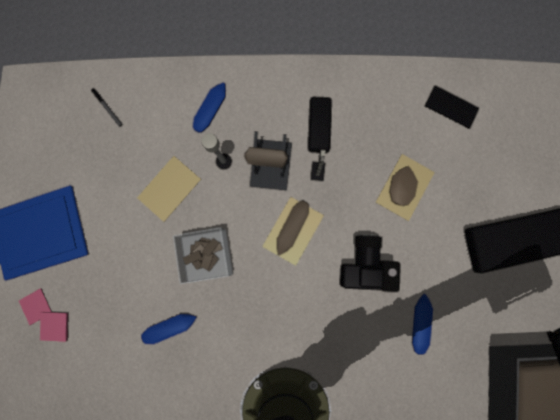

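View pics/scene1.png

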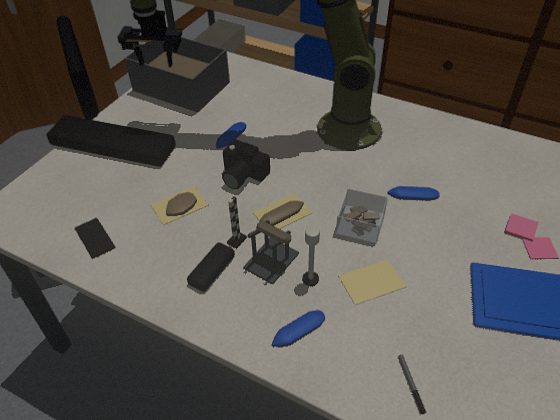

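The top view shows the short stone on the stand at (267,156) and the long stone on its card at (292,227). The empty card is at (169,189), the post at (319,165) and the light at (217,150). Next I'll measure the stones, card and stand from depth.

```bash
python3 - <<'E'
import numpy as np,cv2
np.set_printoptions(precision=4,suppress=True)
def rect(P): 
    r=cv2.minAreaRect((P*1000).astype(np.float32)); return r
for n in ['top','scene']:
    d=np.load(n+'1.npz'); im,X=d['im'],d['X']; z=X[...,2]
    def near(c,r): return np.hypot(X[...,0]-c[0],X[...,1]-c[1])<r
    m=near((.467,-.016),.1)&(z>.008)&(z<.03)
    m=cv2.morphologyEx(m.astype(np.uint8),cv2.MORPH_OPEN,np.ones((3,3)))>0
    P=X[m]; print(n,'long',m.sum(),rect(P[:,:2]),'zmax',np.percentile(P[:,2],[50,98]))
    w,V=np.linalg.eigh(np.cov(P[:,:2].T)); a=V[:,1]*np.sign(V[0,1]); s=(P[:,:2]-P[:,:2].mean(0))@a; t=(P[:,:2]-P[:,:2].mean(0))@[-a[1],a[0]]
    print('axis deg',np.degrees(np.arctan2(a[1],a[0])),P[:,:2].mean(0))
    for lo in np.arange(-.085,.085,.01):
        k=(s>lo)&(s<lo+.01)
        if k.sum()>2: print(round(lo+.005,3),round(np.ptp(t[k]),4),round(t[k].mean(),4))
    hsv=cv2.cvtColor(im,cv2.COLOR_RGB2HSV)
    m=near((.571,.313),.11)&(hsv[...,0]>15)&(hsv[...,0]<32)&(hsv[...,1]>70); 
    m=cv2.morphologyEx(m.astype(np.uint8),cv2.MORPH_OPEN,np.ones((3,3)))>0
    print('card',rect(X[m][:,:2]),X[m][:,2].mean(), m.sum())
    m=near((.63,.044),.085)&(z>.085)&(z<.15); P=X[m]
    print('stand+short',m.sum(),P.min(0),P.max(0))
    # short stone: brownish color
    m2=m&(hsv[...,1]>40)&(hsv[...,2]>45); P=X[m2]; print(' short',m2.sum(),P.mean(0),rect(P[:,:2]))
    for c,nm in [((.616,-.082),'post'),((.642,.169),'light')]:
        k=near(c,.03)&(z>.05); print(nm,X[k].mean(0),X[k][:,:3].min(0),X[k].max(0),k.sum())
    k=near((.63,.044),.09)&(z<.02)&(z>.004)&(im.max(-1)<70); print('base',rect(X[k][:,:2]))
    box={'top':(180,110,345,265),'scene':(215,185,325,295)}[n]
    x0,y0,x1,y1=box; cv2.imwrite(f'pics/c_{n}.png',cv2.resize(cv2.convertScaleAbs(im[y0:y1,x0:x1,::-1],alpha=1.6),None,fx=3.8 if n=='top' else 5,fy=3.8 if n=='top' else 5,interpolation=2))
a=cv2.imread('pics/c_top.png');b=cv2.imread('pics/c_scene.png');h=min(a.shape[0],b.shape[0]);o=np.hstack([a[:h],b[:h]]);s=800/o.shape[1];cv2.imwrite('pics/c.png',cv2.resize(o,None,fx=s,fy=s))
E
```

```text
top long 903 ((466.7113952636719, -12.622459411621094), (45.462547302246094, 152.3716278076172), 63.046775817871094) zmax [0.0195 0.0244]
axis deg -27.165028494437493 [ 0.4694 -0.014 ]
-0.08 0.0057 -0.0
-0.07 0.0207 0.0
-0.06 0.0323 0.0001
-0.05 0.0412 0.0006
-0.04 0.0448 -0.0004
-0.03 0.0446 -0.0004
-0.02 0.0437 0.0002
-0.01 0.0438 0.0004
-0.0 0.0436 -0.0002
0.01 0.0447 -0.0004
0.02 0.0449 0.0001
0.03 0.045 -0.0003
0.04 0.0449 -0.0001
0.05 0.0439 0.0005
0.06 0.0357 -0.0002
0.07 0.0265 0.0004
card ((572.2933959960938, 313.8329162597656), (99.47328186035156, 146.69497680664062), 49.93940353393555) 0.0036826551837586484 1938
stand+short 870 [ 0.5916 -0.0001  0.085 ] [0.6869 0.0994 0.1377]
 short 652 [0.6251 0.0477 0.1255] ((626.73291015625, 48.423255920410156), (97.64839172363281, 40.2817497253418), 85.59072875976562)
post [ 0.6121 -0.0794  0.1365] [ 0.6036 -0.0853  0.0523] [ 0.6302 -0.0753  0.1755] 102
light [0.6398 0.1642 0.1782] [0.6256 0.1489 0.0515] [0.6608 0.1846 0.2063] 332
base ((636.6788330078125, 42.000526428222656), (96.69773864746094, 131.26820373535156), 84.1610336303711)

[... 377 characters left out ...]
4 0.0006
0.03 0.0478 0.0044
0.04 0.0477 -0.0
0.05 0.053 -0.0013
0.06 0.025 -0.0079
0.07 0.0113 -0.0067
card ((571.49560546875, 313.27154541015625), (107.25302124023438, 153.42494201660156), 48.73148727416992) 0.0034288665141721415 1700
stand+short 600 [ 0.5889 -0.0014  0.0851] [0.6879 0.1012 0.1372]
 short 385 [0.6333 0.0536 0.1261] ((628.364990234375, 49.843509674072266), (99.66876220703125, 50.43647766113281), 70.380859375)
post [ 0.6193 -0.0784  0.1178] [ 0.6031 -0.0867  0.05  ] [ 0.6311 -0.0724  0.1766] 264
light [0.6484 0.1706 0.1604] [0.626  0.151  0.0525] [0.6644 0.1859 0.2072] 383
base ((639.140869140625, 44.45319366455078), (100.46575164794922, 139.0592498779297), 82.83145141601562)
```

View pics/c.png

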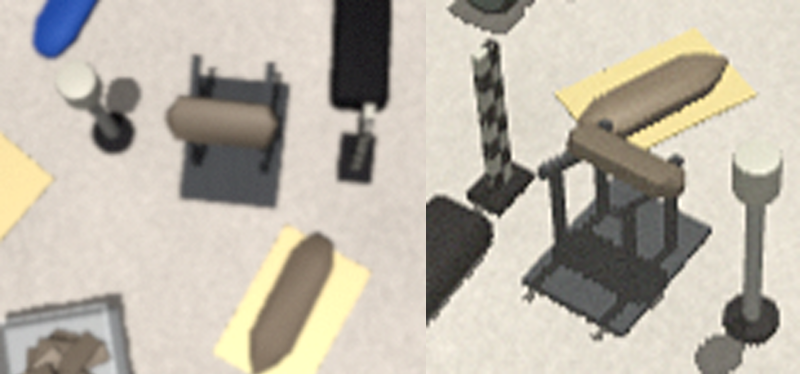

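Depth puts the long stone at (0.467,-0.013). Its width profile tapers more gently at the end pointing to 153°, so that end is the tip. The stand is yawed about -6° and its middle is near (0.631,0.042). I'll write a planning helper and then move over the stand.

```bash
cat >> h.py <<'E'
np.set_printoptions(precision=4,suppress=True)
YAW=-6.; C=np.array([.631,.042,.110])
RC=(Ro.from_euler('z',YAW,degrees=True)*Ro.from_euler('y',-25,degrees=True)).as_matrix()
R_CR=np.stack([RC[:,1],RC[:,0],-RC[:,2]],1)           # tool y = up slope, z into plane
def cr(x,y,z): return C+RC@np.array([x,y,z])/1000
def down(az):                                          # tool z down, tool y at azimuth az
    a=np.radians(az); y=np.array([np.cos(a),np.sin(a),0]); z=np.array([0,0,-1.]); return np.stack([np.cross(y,z),y,z],1)
def plan(way):
    o=get_obs(); p=np.array(o['tool_pos']); R=Ro.from_euler('xyz',o['tool_rot'],degrees=True)
    print('t',round(o['time_s'],2),p,o['tool_rot'])
    for Rt,pt in way:
        Rt=Ro.from_matrix(Rt); d=R.inv()*Rt; n=int(max(np.ceil(np.linalg.norm(pt-p)/.19),np.ceil(np.degrees(d.magnitude())/34),1))
        p0,R0=p,R
        for k in range(1,n+1):
            p1=p0+(pt-p0)*k/n; R1=R0*Ro.from_rotvec(d.as_rotvec()*k/n)
            t=R.inv().apply(p1-p)*1000; w=np.degrees((R.inv()*R1).as_rotvec())
            print('  t',t.round(1),'w',w.round(1)); p,R=p1,R1
        print(' -> reached',p)
E
python3 - <<'E'
from h import *
print(cr(-3,4,3),cr(-3,4,120))
a=get_obs(); p=np.array(a['tool_pos']); R=Ro.from_euler('xyz',a['tool_rot'],degrees=True).as_matrix()
plan([(R,p+[.0,0,.1]),(R_CR,cr(-3,4,130))])
E
```

```text
[0.6275 0.0464 0.1115] [0.5783 0.0516 0.2175]
t 1.3 [ 0.2446 -0.6022  0.2226] [179.9958   0.0035  22.1062]
  t [  -0.    0. -100.] w [ 0. -0. -0.]
 -> reached [ 0.2446 -0.6022  0.3226]
  t [ 137.9 -120.5   24. ] w [ -5.6   3.4 -15.2]
  t [163.6 -82.5  22.9] w [ -5.6   3.4 -15.2]
  t [178.4 -39.3  27. ] w [ -5.6   3.4 -15.2]
  t [181.1   5.7  36. ] w [ -5.6   3.4 -15.2]
 -> reached [0.5741 0.052  0.2266]
```

```bash
python3 -m creep '[{"tz":-35},{"tz":-70},{"tz":-100},{"tz":-100}]' 20
python3 -m creep '[{"tx":28,"ty":-24,"tz":5,"wx":-1.1,"wy":0.7,"wz":-3},{"tx":55,"ty":-48,"tz":10,"wx":-2.2,"wy":1.4,"wz":-6},{"tx":83,"ty":-72,"tz":14,"wx":-3.3,"wy":2,"wz":-9},{"tx":110,"ty":-96,"tz":19,"wx":-4.5,"wy":2.7,"wz":-12},{"tx":138,"ty":-120,"tz":24,"wx":-5.6,"wy":3.4,"wz":-15.2}]'
python3 -m creep '[{"tx":33,"ty":-16,"tz":5,"wx":-1.1,"wy":0.7,"wz":-3},{"tx":65,"ty":-33,"tz":9,"wx":-2.2,"wy":1.4,"wz":-6},{"tx":98,"ty":-49,"tz":14,"wx":-3.3,"wy":2,"wz":-9},{"tx":131,"ty":-66,"tz":18,"wx":-4.5,"wy":2.7,"wz":-12},{"tx":164,"ty":-82,"tz":23,"wx":-5.6,"wy":3.4,"wz":-15.2}]'
python3 -c "
from h import *
plan([(R_CR,cr(-3,4,130))]); print(get_obs()['qpos'])"
```

```text
t 1.3 [ 0.2446 -0.6022  0.2226] [179.9958   0.0035  22.1062]
  t [ 137.9 -120.5   -1. ] w [ -5.6   3.4 -15.2]
  t [164.8 -79.9  -1.9] w [ -5.6   3.4 -15.2]
  t [180.  -33.9   2.7] w [ -5.6   3.4 -15.2]
  t [182.2  13.8  12.4] w [ -5.6   3.4 -15.2]
 -> reached [0.5741 0.052  0.2266]
[68.7032 18.3918 -4.0174 83.1062  1.2961 78.5429 -3.2609]validation failed for argument at $[0]...
validation failed for argument at $[0]...
validation failed for argument at $[0]...
```

```bash
python3 -m creep '[{"wx":0,"wy":0,"wz":0,"tx":0,"ty":0,"tz":-40,"gripper":1},{"wx":0,"wy":0,"wz":0,"tx":0,"ty":0,"tz":-80,"gripper":1},{"wx":0,"wy":0,"wz":0,"tx":0,"ty":0,"tz":-100,"gripper":1}]' 20
```

```text
time_s: 1.55
tool_pos: [0.245, -0.6032, 0.3275]
tool_rot: [179.7, -0.0, 22.1]
force: [0.1, -0.9, 1.3]
grip_width: 0.0873
grasp_force: 0.0
```

```bash

python3 -m creep '[{"wx":-1.1,"wy":0.7,"wz":-3,"tx":28,"ty":-24,"tz":5,"gripper":1},{"wx":-2.2,"wy":1.4,"wz":-6,"tx":55,"ty":-48,"tz":10,"gripper":1},{"wx":-5.6,"wy":3.4,"wz":-15.2,"tx":138,"ty":-120,"tz":24,"gripper":1},{"wx":-5.6,"wy":3.4,"wz":-15.2,"tx":138,"ty":-120,"tz":24,"gripper":1},{"wx":-5.6,"wy":3.4,"wz":-15.2,"tx":138,"ty":-120,"tz":24,"gripper":1}]'
python3 -m creep '[{"wx":-5.6,"wy":3.4,"wz":-15.2,"tx":164,"ty":-82,"tz":23,"gripper":1},{"wx":-5.6,"wy":3.4,"wz":-15.2,"tx":164,"ty":-82,"tz":23,"gripper":1},{"wx":-5.6,"wy":3.4,"wz":-15.2,"tx":164,"ty":-82,"tz":23,"gripper":1},{"wx":-5.6,"wy":3.4,"wz":-15.2,"tx":164,"ty":-82,"tz":23,"gripper":1},{"wx":-5.6,"wy":3.4,"wz":-15.2,"tx":164,"ty":-82,"tz":23,"gripper":1}]'
python3 -c "
from h import *
plan([(R_CR,cr(-3,4,130))]); print(get_obs()['qpos'])"
```

```text
time_s: 1.97
tool_pos: [0.3285, -0.4351, 0.2986]
tool_rot: [174.0, -2.7, 37.7]
force: [0.9, 0.1, 0.2]
grip_width: 0.0871
grasp_force: 0.0
time_s: 2.38
tool_pos: [0.4123, -0.27, 0.2745]
tool_rot: [167.5, -3.6, 53.4]
force: [-1.1, 0.6, 0.2]
grip_width: 0.0873
grasp_force: 0.0
t 2.38 [ 0.4123 -0.27    0.2745] [167.5275  -3.5626  53.3706]
  t [175.7 -38.   27.4] w [ -5.6   3.3 -15.1]
  t [178.1   5.8  36. ] w [ -5.6   3.3 -15.1]
 -> reached [0.5741 0.052  0.2266]
[ 56.4379 -11.8215 -20.8311 109.4257  -7.9425  69.2092   0.5474]
```

```bash

python3 -m creep '[{"wx":-5.6,"wy":3.3,"wz":-15.1,"tx":176,"ty":-38,"tz":27,"gripper":1},{"wx":-5.6,"wy":3.3,"wz":-15.1,"tx":176,"ty":-38,"tz":27,"gripper":1},{"wx":-5.6,"wy":3.3,"wz":-15.1,"tx":176,"ty":-38,"tz":27,"gripper":1},{"wx":-5.6,"wy":3.3,"wz":-15.1,"tx":176,"ty":-38,"tz":27,"gripper":1},{"wx":-5.6,"wy":3.3,"wz":-15.1,"tx":176,"ty":-38,"tz":27,"gripper":1}]'
python3 -m creep '[{"wx":-5.6,"wy":3.3,"wz":-15.1,"tx":178,"ty":6,"tz":36,"gripper":1},{"wx":-5.6,"wy":3.3,"wz":-15.1,"tx":178,"ty":6,"tz":36,"gripper":1},{"wx":-5.6,"wy":3.3,"wz":-15.1,"tx":178,"ty":6,"tz":36,"gripper":1},{"wx":-5.6,"wy":3.3,"wz":-15.1,"tx":178,"ty":6,"tz":36,"gripper":1},{"wx":-5.6,"wy":3.3,"wz":-15.1,"tx":178,"ty":6,"tz":36,"gripper":1}]'
python3 -c "
from h import *
plan([(R_CR,cr(-3,4,45)),(R_CR,cr(-3,4,3))]); print(get_obs()['qpos'])"
```

```text
time_s: 2.8
tool_pos: [0.4937, -0.1084, 0.2509]
tool_rot: [161.0, -2.7, 68.9]
force: [0.2, -0.3, 0.5]
grip_width: 0.0868
grasp_force: 0.0
time_s: 3.22
tool_pos: [0.5752, 0.0525, 0.2274]
tool_rot: [155.0, -0.1, 84.1]
force: [-1.2, 0.1, -0.4]
grip_width: 0.0875
grasp_force: 0.0
t 3.22 [0.5752 0.0525 0.2274] [154.966   -0.1275  84.1414]
  t [-0.9 -1.4 85.4] w [ 0.  -0.2  0.1]
 -> reached [0.6098 0.0483 0.1495]
  t [ 0.  0. 42.] w [-0.  0. -0.]
 -> reached [0.6275 0.0464 0.1115]
[ 38.3076  -9.4575 -45.8318 113.8273  -1.094   48.4162 -13.933 ]
```

```bash

python3 -m creep '[{"wx":0,"wy":-0.2,"wz":0,"tx":-1,"ty":-1,"tz":25,"gripper":1},{"wx":0,"wy":-0.2,"wz":0,"tx":-1,"ty":-1,"tz":50,"gripper":1},{"wx":0,"wy":-0.2,"wz":0,"tx":-1,"ty":-1,"tz":75,"gripper":1},{"wx":0,"wy":-0.2,"wz":0,"tx":-1,"ty":-1,"tz":85,"gripper":1},{"wx":0,"wy":-0.2,"wz":0,"tx":-1,"ty":-1,"tz":85,"gripper":1}]'
python3 - <<'E'
from h import *
im,X=cloud('scene')
q=proj('scene',[cr(-3,4,0),cr(0,0,0),cr(-23,34,0),cr(-23,-34,0),cr(55,34,0),cr(55,-34,0)]).round(1); print(q.tolist())
c=im[170:290,205:345]
cv2.imwrite('pics/s2.png',cv2.resize(cv2.convertScaleAbs(c[...,::-1],alpha=1.6),None,fx=5,fy=5,interpolation=2))
plan([(R_CR,cr(-3,4,3))])
E
```

```text
time_s: 3.63
tool_pos: [0.6074, 0.0405, 0.1465]
tool_rot: [155.4, 0.1, 83.6]
force: [-1.6, -0.3, -0.0]
grip_width: 0.0871
grasp_force: 0.0
[[272.0, 234.0], [270.1, 233.7], [285.2, 236.5], [264.4, 226.0], [269.5, 245.7], [248.0, 234.5]]
t 3.68 [0.608  0.0408 0.1482] [155.2463   0.0993  83.6308]
  t [ 7.8  1.6 41.2] w [-0.2  0.2 -0.3]
 -> reached [0.6275 0.0464 0.1115]
```

View pics/s2.png

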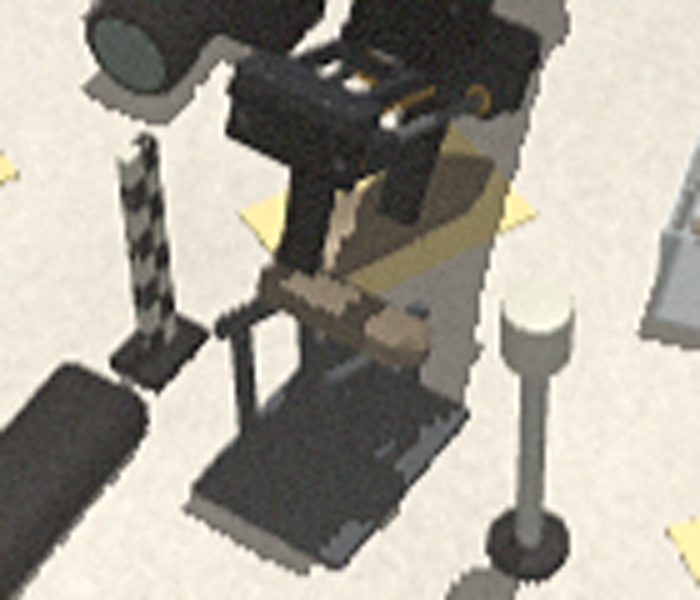

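The gripper straddles the stone (stone centre at crop (346,315), full-frame (274,233)), but about 8 mm too far towards the post. I'll correct that, go down and grip.

```bash

python3 -m creep '[{"wx":0,"wy":0,"wz":0,"tx":5,"ty":1,"tz":0,"gripper":1},{"wx":0,"wy":0,"wz":0,"tx":10,"ty":2,"tz":10,"gripper":1},{"wx":0,"wy":0,"wz":0,"tx":10,"ty":2,"tz":25,"gripper":1},{"wx":0,"wy":0,"wz":0,"tx":10,"ty":2,"tz":36,"gripper":1},{"wx":0,"wy":0,"wz":0,"tx":10,"ty":2,"tz":36,"gripper":1}]'
python3 -m creep '[{"wx":0,"wy":0,"wz":0,"tx":0,"ty":0,"tz":0,"gripper":1},{"wx":0,"wy":0,"wz":0,"tx":0,"ty":0,"tz":0,"gripper":1}]'
python3 -c "
from h import *
plan([(R_CR,cr(-3,6,3))])"
```

```text
time_s: 4.1
tool_pos: [0.6267, 0.0487, 0.1174]
tool_rot: [155.1, 0.2, 83.6]
force: [-0.4, -0.2, -0.1]
grip_width: 0.087
grasp_force: 0.0
time_s: 4.27
tool_pos: [0.6274, 0.0491, 0.1193]
tool_rot: [155.0, 0.2, 83.6]
force: [0.2, 1.0, 0.8]
grip_width: 0.0871
grasp_force: 0.0
t 4.27 [0.6274 0.0491 0.1193] [154.9531   0.1614  83.6382]
  t [-0.6 -3.   7.3] w [ 0.   0.3 -0.3]
 -> reached [0.6277 0.0484 0.1115]
```

```bash

python3 -m creep '[{"wx":0,"wy":0,"wz":0,"tx":0,"ty":-2,"tz":4,"gripper":1},{"wx":0,"wy":0,"wz":0,"tx":0,"ty":-2,"tz":7,"gripper":1},{"wx":0,"wy":0,"wz":0,"tx":0,"ty":-2,"tz":7,"gripper":0.3},{"wx":0,"wy":0,"wz":0,"tx":0,"ty":-2,"tz":7,"gripper":0.1},{"wx":0,"wy":0,"wz":0,"tx":0,"ty":-2,"tz":7,"gripper":0}]' 20
python3 -m creep '[{"wx":0,"wy":0,"wz":0,"tx":0,"ty":0,"tz":0,"gripper":-0.1},{"wx":0,"wy":0,"wz":0,"tx":0,"ty":0,"tz":0,"gripper":-0.3},{"wx":0,"wy":0,"wz":0,"tx":0,"ty":0,"tz":0,"gripper":-0.5},{"wx":0,"wy":0,"wz":0,"tx":0,"ty":0,"tz":0,"gripper":-0.5},{"wx":0,"wy":0,"wz":0,"tx":0,"ty":0,"tz":0,"gripper":-0.5}]' 20
python3 -c "
from h import *
plan([(R_CR,cr(-3,6,3)),(R_CR,cr(-3,6,150))])"
```

```text
time_s: 4.68
tool_pos: [0.628, 0.0485, 0.1106]
tool_rot: [155.1, 0.2, 83.6]
force: [0.0, 0.0, 0.3]
grip_width: 0.0742
grasp_force: 0.0
time_s: 5.1
tool_pos: [0.628, 0.0485, 0.1106]
tool_rot: [155.1, 0.1, 83.6]
force: [-0.2, 0.9, 0.2]
grip_width: 0.0414
grasp_force: 0.0
t 5.1 [0.628  0.0485 0.1106] [155.0708   0.1476  83.6197]
  t [-0.2  0.1 -0.9] w [-0.1  0.3 -0.3]
 -> reached [0.6277 0.0484 0.1115]
  t [  -0.   -0. -147.] w [0. 0. 0.]
 -> reached [0.5659 0.0549 0.2447]
```

```bash

python3 -m creep '[{"wx":0,"wy":0,"wz":0,"tx":0,"ty":0,"tz":0,"gripper":-0.6},{"wx":0,"wy":0,"wz":0,"tx":0,"ty":0,"tz":0,"gripper":-0.6},{"wx":0,"wy":0,"wz":0,"tx":0,"ty":0,"tz":0,"gripper":-0.6},{"wx":0,"wy":0,"wz":0,"tx":0,"ty":0,"tz":0,"gripper":-0.6}]' 25
python3 -m creep '[{"wx":0,"wy":0,"wz":0,"tx":0,"ty":0,"tz":-3,"gripper":-0.6},{"wx":0,"wy":0,"wz":0,"tx":0,"ty":0,"tz":-10,"gripper":-0.6},{"wx":0,"wy":0,"wz":0,"tx":0,"ty":0,"tz":-20,"gripper":-0.6},{"wx":0,"wy":0,"wz":0,"tx":0,"ty":0,"tz":-30,"gripper":-0.6},{"wx":0,"wy":0,"wz":0,"tx":0,"ty":0,"tz":-40,"gripper":-0.6}]'
python3 -c "
from h import *
R=down(50.); p=np.array([.572,.3135,0])
plan([(R_CR,cr(-3,6,165)),(R_CR,np.array([.54,.1,.28])),(R,p+[0,0,.16])])"
```

```text
time_s: 5.43
tool_pos: [0.628, 0.0485, 0.1106]
tool_rot: [155.1, 0.1, 83.6]
force: [-0.4, 0.2, -0.4]
grip_width: 0.0396
grasp_force: 25.0
time_s: 5.85
tool_pos: [0.6104, 0.0506, 0.1468]
tool_rot: [155.2, 0.2, 83.6]
force: [0.4, -0.7, -1.6]
grip_width: 0.0394
grasp_force: 25.0
t 5.85 [0.6104 0.0506 0.1468] [155.1527   0.1516  83.6346]
  t [  -1.1    0.5 -122.6] w [-0.2  0.3 -0.3]
 -> reached [0.5596 0.0555 0.2583]
  t [ 42.2 -12.7 -29.9] w [-0. -0. -0.]
 -> reached [0.54 0.1  0.28]
  t [107.8 -21.   56.4] w [ 11.5   6.1 -27.5]
  t [96.1 41.7 65.4] w [ 11.5   6.1 -27.5]
 -> reached [0.572  0.3135 0.16  ]
```

```bash

python3 -m creep '[{"wx":0,"wy":0,"wz":0,"tx":0,"ty":0,"tz":-25,"gripper":-0.6},{"wx":0,"wy":0,"wz":0,"tx":0,"ty":0,"tz":-50,"gripper":-0.6},{"wx":0,"wy":0,"wz":0,"tx":0,"ty":0,"tz":-80,"gripper":-0.6},{"wx":0,"wy":0,"wz":0,"tx":10,"ty":0,"tz":-110,"gripper":-0.6},{"wx":0,"wy":0,"wz":0,"tx":30,"ty":-5,"tz":-135,"gripper":-0.6}]'
python3 -m creep '[{"wx":0,"wy":0,"wz":0,"tx":5,"ty":-5,"tz":-8,"gripper":-0.6},{"wx":0,"wy":0,"wz":0,"tx":10,"ty":-8,"tz":-14,"gripper":-0.6},{"wx":0,"wy":0,"wz":0,"tx":12,"ty":-8,"tz":-16,"gripper":-0.6}]'
python3 -c "
from h import *
R=down(50.); p=np.array([.572,.3135,0])
plan([(R,p+[0,0,.16])])"
```

```text
time_s: 6.27
tool_pos: [0.5532, 0.0853, 0.2692]
tool_rot: [155.0, 0.2, 83.4]
force: [1.3, 0.1, -1.1]
grip_width: 0.0393
grasp_force: 25.0
time_s: 6.52
tool_pos: [0.5402, 0.1025, 0.2792]
tool_rot: [155.0, 0.2, 83.7]
force: [1.6, 0.7, -1.5]
grip_width: 0.0398
grasp_force: 25.0
t 6.52 [0.5402 0.1025 0.2792] [154.995    0.2149  83.7371]
  t [106.8 -21.1  55.5] w [ 11.4   6.2 -27.6]
  t [95.2 41.1 64.7] w [ 11.4   6.2 -27.6]
 -> reached [0.572  0.3135 0.16  ]
```

```bash

python3 -m creep '[{"wx":2.3,"wy":1.2,"wz":-5.5,"tx":21,"ty":-4,"tz":11,"gripper":-0.6},{"wx":4.6,"wy":2.5,"wz":-11,"tx":43,"ty":-8,"tz":22,"gripper":-0.6},{"wx":6.8,"wy":3.7,"wz":-16.5,"tx":64,"ty":-13,"tz":33,"gripper":-0.6},{"wx":9.1,"wy":5,"wz":-22,"tx":85,"ty":-17,"tz":44,"gripper":-0.6},{"wx":11.4,"wy":6.2,"wz":-27.6,"tx":107,"ty":-21,"tz":55,"gripper":-0.6}]'
python3 -m creep '[{"wx":2.3,"wy":1.2,"wz":-5.5,"tx":19,"ty":8,"tz":13,"gripper":-0.6},{"wx":4.6,"wy":2.5,"wz":-11,"tx":38,"ty":16,"tz":26,"gripper":-0.6},{"wx":6.8,"wy":3.7,"wz":-16.5,"tx":57,"ty":25,"tz":39,"gripper":-0.6},{"wx":9.1,"wy":5,"wz":-22,"tx":76,"ty":33,"tz":52,"gripper":-0.6},{"wx":11.4,"wy":6.2,"wz":-27.6,"tx":95,"ty":41,"tz":65,"gripper":-0.6}]'
python3 -m creep '[{"wx":0,"wy":0,"wz":0,"tx":0,"ty":0,"tz":0,"gripper":-0.6},{"wx":0,"wy":0,"wz":0,"tx":0,"ty":0,"tz":0,"gripper":-0.6}]'
python3 - <<'E'
from h import *
R=down(50.); p=np.array([.572,.3135,0])
plan([(R,p+[0,0,.05])]); print(get_obs()['qpos'])
im,X=cloud('scene'); c=im[180:320,280:460]
cv2.imwrite('pics/s3.png',cv2.resize(cv2.convertScaleAbs(c[...,::-1],alpha=1.6),None,fx=4,fy=4,interpolation=2))
E
```

```text
time_s: 6.93
tool_pos: [0.5571, 0.2063, 0.2183]
tool_rot: [167.7, 3.2, 111.9]
force: [0.6, -0.5, -0.6]
grip_width: 0.0398
grasp_force: 25.0
time_s: 7.35
tool_pos: [0.5739, 0.3116, 0.1572]
tool_rot: [-179.8, -0.2, 139.9]
force: [0.7, 0.9, 0.2]
grip_width: 0.04
grasp_force: 25.0
time_s: 7.52
tool_pos: [0.5721, 0.313, 0.1562]
tool_rot: [-179.9, -0.3, 139.8]
force: [-0.6, -0.4, -1.2]
grip_width: 0.0393
grasp_force: 25.0
t 7.52 [0.5721 0.313  0.1562] [-179.8686   -0.3469  139.8447]
  t [ -0.2   0.6 106.2] w [-0.1 -0.3 -0.2]
 -> reached [0.572  0.3135 0.05  ]
[  9.7351  31.6905 -56.4257  85.9705  26.3735  76.8398   1.011 ]
```

View pics/s3.png

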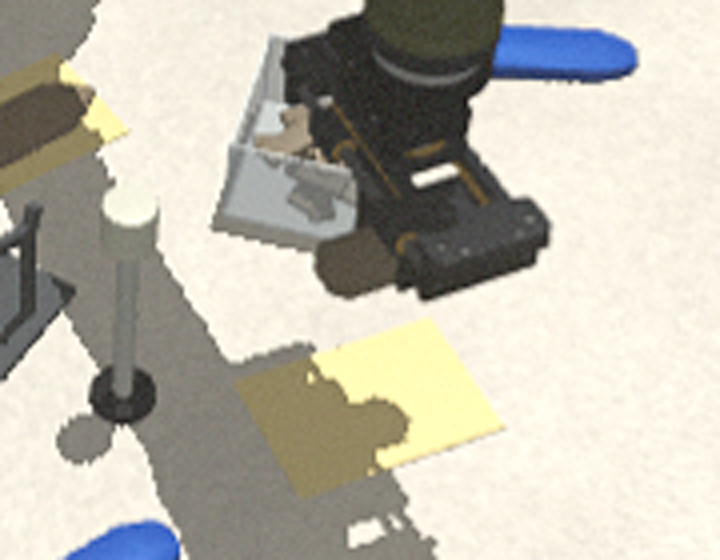

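Stone is firmly held above the empty card, clear of the tub. Lowering it in stages while watching the force.

```bash

python3 -m creep '[{"wx":0,"wy":-0.3,"wz":-0.2,"tx":0,"ty":1,"tz":25,"gripper":-0.6},{"wx":0,"wy":-0.3,"wz":-0.2,"tx":0,"ty":1,"tz":55,"gripper":-0.6},{"wx":0,"wy":-0.3,"wz":-0.2,"tx":0,"ty":1,"tz":85,"gripper":-0.6},{"wx":0,"wy":-0.3,"wz":-0.2,"tx":0,"ty":1,"tz":110,"gripper":-0.6},{"wx":0,"wy":-0.3,"wz":-0.2,"tx":0,"ty":1,"tz":125,"gripper":-0.6}]'
python3 -m creep '[{"wx":0,"wy":0,"wz":0,"tx":0,"ty":0,"tz":6,"gripper":-0.6},{"wx":0,"wy":0,"wz":0,"tx":0,"ty":0,"tz":12,"gripper":-0.6},{"wx":0,"wy":0,"wz":0,"tx":0,"ty":0,"tz":16,"gripper":-0.6},{"wx":0,"wy":0,"wz":0,"tx":0,"ty":0,"tz":18,"gripper":-0.6},{"wx":0,"wy":0,"wz":0,"tx":0,"ty":0,"tz":18,"gripper":-0.6}]'
python3 -c "
from h import *
plan([(down(50.),np.array([.572,.3135,.004]))])"
```

```text
time_s: 7.98
tool_pos: [0.5737, 0.3097, 0.0331]
tool_rot: [-179.9, 0.4, 139.8]
force: [0.2, -0.2, -1.0]
grip_width: 0.0398
grasp_force: 25.0
time_s: 8.4
tool_pos: [0.5744, 0.3131, 0.0173]
tool_rot: [179.9, 0.3, 140.0]
force: [0.6, 0.3, -1.2]
grip_width: 0.0396
grasp_force: 25.0
t 8.4 [0.5744 0.3131 0.0173] [179.8921   0.2959 139.9688]
  t [ 2.2 -1.2 13.2] w [ 0.1  0.3 -0. ]
 -> reached [0.572  0.3135 0.004 ]
```

```bash

python3 -m creep '[{"wx":0,"wy":0.3,"wz":0,"tx":2,"ty":-1,"tz":3,"gripper":-0.6},{"wx":0,"wy":0.3,"wz":0,"tx":2,"ty":-1,"tz":6,"gripper":-0.6},{"wx":0,"wy":0.3,"wz":0,"tx":2,"ty":-1,"tz":8,"gripper":-0.6},{"wx":0,"wy":0.3,"wz":0,"tx":2,"ty":-1,"tz":10,"gripper":-0.6},{"wx":0,"wy":0.3,"wz":0,"tx":2,"ty":-1,"tz":10,"gripper":-0.6}]'
python3 -m creep '[{"wx":0,"wy":0,"wz":0,"tx":0,"ty":0,"tz":0.5,"gripper":-0.6},{"wx":0,"wy":0,"wz":0,"tx":0,"ty":0,"tz":1,"gripper":-0.6},{"wx":0,"wy":0,"wz":0,"tx":0,"ty":0,"tz":1.5,"gripper":-0.6},{"wx":0,"wy":0,"wz":0,"tx":0,"ty":0,"tz":1.5,"gripper":-0.6}]'
python3 -m creep '[{"wx":0,"wy":0,"wz":0,"tx":0,"ty":0,"tz":0.5,"gripper":-0.6},{"wx":0,"wy":0,"wz":0,"tx":0,"ty":0,"tz":1,"gripper":-0.6},{"wx":0,"wy":0,"wz":0,"tx":0,"ty":0,"tz":1,"gripper":-0.6}]'
```

```text
time_s: 8.82
tool_pos: [0.5715, 0.3131, 0.0058]
tool_rot: [-180.0, -0.1, 140.0]
force: [-0.3, -0.5, -0.7]
grip_width: 0.0398
grasp_force: 25.0
time_s: 9.15
tool_pos: [0.5717, 0.3133, 0.0048]
tool_rot: [180.0, -0.0, 140.0]
force: [0.6, -0.2, -0.6]
grip_width: 0.0395
grasp_force: 25.0
time_s: 9.4
tool_pos: [0.5718, 0.3133, 0.0041]
tool_rot: [180.0, -0.0, 140.0]
force: [0.2, -0.5, 0.3]
grip_width: 0.0399
grasp_force: 25.0
```

```bash

python3 -m creep '[{"wx":0,"wy":0,"wz":0,"tx":0,"ty":0,"tz":0.5,"gripper":-0.6},{"wx":0,"wy":0,"wz":0,"tx":0,"ty":0,"tz":0.7,"gripper":-0.6},{"wx":0,"wy":0,"wz":0,"tx":0,"ty":0,"tz":0.7,"gripper":-0.6}]'
python3 -m creep '[{"wx":0,"wy":0,"wz":0,"tx":0,"ty":0,"tz":0.5,"gripper":-0.6},{"wx":0,"wy":0,"wz":0,"tx":0,"ty":0,"tz":0.7,"gripper":-0.6},{"wx":0,"wy":0,"wz":0,"tx":0,"ty":0,"tz":0.7,"gripper":-0.6}]'
```

```text
time_s: 9.65
tool_pos: [0.5718, 0.3134, 0.004]
tool_rot: [180.0, -0.0, 140.0]
force: [-1.1, -1.1, 4.6]
grip_width: 0.0396
grasp_force: 25.0
time_s: 9.9
tool_pos: [0.5718, 0.3134, 0.004]
tool_rot: [180.0, 0.0, 140.0]
force: [-3.4, -2.3, 9.2]
grip_width: 0.04
grasp_force: 25.0
```

Contact at TCP z = 4.0 mm, as predicted. I'll ease off, release and rise.

```bash

python3 -m creep '[{"wx":0,"wy":0,"wz":0,"tx":0,"ty":0,"tz":-1,"gripper":-0.4},{"wx":0,"wy":0,"wz":0,"tx":0,"ty":0,"tz":-1,"gripper":-0.08},{"wx":0,"wy":0,"wz":0,"tx":0,"ty":0,"tz":-1,"gripper":0.2},{"wx":0,"wy":0,"wz":0,"tx":0,"ty":0,"tz":-1,"gripper":0.6},{"wx":0,"wy":0,"wz":0,"tx":0,"ty":0,"tz":-1,"gripper":1}]' 4
python3 -m creep '[{"wx":0,"wy":0,"wz":0,"tx":0,"ty":0,"tz":-1,"gripper":1},{"wx":0,"wy":0,"wz":0,"tx":0,"ty":0,"tz":-1,"gripper":1},{"wx":0,"wy":0,"wz":0,"tx":0,"ty":0,"tz":-2,"gripper":1},{"wx":0,"wy":0,"wz":0,"tx":0,"ty":0,"tz":-10,"gripper":1},{"wx":0,"wy":0,"wz":0,"tx":0,"ty":0,"tz":-25,"gripper":1}]'
python3 -c "
from h import *
plan([(down(50.),np.array([.56,.30,.2])),(down(2.8),np.array([.48,.18,.25])),(down(-55.),np.array([.47,.05,.22])),(down(-117.2),np.array([.467,-.013,.14]))])"
```

```text
time_s: 10.32
tool_pos: [0.5716, 0.3132, 0.0031]
tool_rot: [180.0, -0.1, 140.0]
force: [-0.5, -0.2, 0.3]
grip_width: 0.0525
grasp_force: 0.0
time_s: 10.73
tool_pos: [0.5706, 0.3125, 0.0276]
tool_rot: [-179.9, -0.1, 140.0]
force: [-0.8, -0.8, -0.6]
grip_width: 0.0835
grasp_force: 0.0
t 10.73 [0.5706 0.3125 0.0276] [-179.8602   -0.1225  139.9957]
  t [   0.4  -16.8 -172.4] w [-0.1 -0.1 -0. ]
 -> reached [0.56 0.3  0.2 ]
  t [ -7.9 -71.7 -25. ] w [ 0.   0.  23.6]
  t [-36.  -62.5 -25. ] w [ 0.   0.  23.6]
 -> reached [0.48 0.18 0.25]
  t [-64.7  -8.2  15. ] w [ 0.  -0.  28.9]
  t [-60.6  24.1  15. ] w [ 0.  -0.  28.9]
 -> reached [0.47 0.05 0.22]
  t [-19.3  24.9  40. ] w [ 0.  -0.  31.1]
  t [-3.6 31.3 40. ] w [ 0.  -0.  31.1]
 -> reached [ 0.467 -0.013  0.14 ]
```

```bash

python3 -m creep '[{"wx":0,"wy":0,"wz":0,"tx":0,"ty":0,"tz":-40,"gripper":1},{"wx":0,"wy":0,"wz":0,"tx":0,"ty":-3,"tz":-80,"gripper":1},{"wx":0,"wy":0,"wz":0,"tx":0,"ty":-8,"tz":-120,"gripper":1},{"wx":0,"wy":0,"wz":0,"tx":0,"ty":-17,"tz":-170,"gripper":1},{"wx":0,"wy":0,"wz":0,"tx":0,"ty":-17,"tz":-170,"gripper":1}]'
python3 -m creep '[{"wx":0,"wy":0,"wz":5,"tx":-2,"ty":-15,"tz":-5,"gripper":1},{"wx":0,"wy":0,"wz":10,"tx":-4,"ty":-30,"tz":-10,"gripper":1},{"wx":0,"wy":0,"wz":15,"tx":-5,"ty":-45,"tz":-15,"gripper":1},{"wx":0,"wy":0,"wz":20,"tx":-7,"ty":-60,"tz":-20,"gripper":1},{"wx":0,"wy":0,"wz":23.6,"tx":-8,"ty":-72,"tz":-25,"gripper":1}]'
python3 -m creep '[{"wx":0,"wy":0,"wz":5,"tx":-8,"ty":-13,"tz":-5,"gripper":1},{"wx":0,"wy":0,"wz":10,"tx":-15,"ty":-26,"tz":-10,"gripper":1},{"wx":0,"wy":0,"wz":15,"tx":-22,"ty":-39,"tz":-15,"gripper":1},{"wx":0,"wy":0,"wz":20,"tx":-30,"ty":-52,"tz":-20,"gripper":1},{"wx":0,"wy":0,"wz":23.6,"tx":-36,"ty":-62,"tz":-25,"gripper":1}]'
python3 -c "
from h import *
plan([(down(-55.),np.array([.47,.05,.22])),(down(-117.2),np.array([.467,-.013,.14]))]);print(get_obs()['qpos'])"
```

```text
time_s: 11.15
tool_pos: [0.5626, 0.3025, 0.2076]
tool_rot: [179.4, 0.2, 140.0]
force: [1.8, 0.1, 1.2]
grip_width: 0.0873
grasp_force: 0.0
time_s: 11.57
tool_pos: [0.5201, 0.2394, 0.2249]
tool_rot: [179.9, 0.0, 116.2]
force: [-0.7, -0.9, 0.5]
grip_width: 0.0869
grasp_force: 0.0
time_s: 11.98
tool_pos: [0.4804, 0.1797, 0.2497]
tool_rot: [179.9, 0.0, 92.6]
force: [0.2, -0.2, -0.1]
grip_width: 0.087
grasp_force: 0.0
t 11.98 [0.4804 0.1797 0.2497] [179.9216   0.0091  92.5907]
  t [-64.6  -8.1  14.8] w [ 0.  -0.  28.8]
  t [-60.5  24.   14.8] w [ 0.  -0.  28.8]
 -> reached [0.47 0.05 0.22]
  t [-19.3  24.9  40. ] w [ 0.   0.  31.1]
  t [-3.6 31.3 40. ] w [ 0.   0.  31.1]
 -> reached [ 0.467 -0.013  0.14 ]
[ 29.4775   4.17   -54.7768  98.5182   3.5083  79.025  -23.3016]
```

```bash

python3 -m creep '[{"wx":0,"wy":0,"wz":6,"tx":-13,"ty":-2,"tz":3,"gripper":1},{"wx":0,"wy":0,"wz":12,"tx":-26,"ty":-3,"tz":6,"gripper":1},{"wx":0,"wy":0,"wz":18,"tx":-39,"ty":-5,"tz":9,"gripper":1},{"wx":0,"wy":0,"wz":24,"tx":-52,"ty":-7,"tz":12,"gripper":1},{"wx":0,"wy":0,"wz":28.8,"tx":-65,"ty":-8,"tz":15,"gripper":1}]'
python3 -m creep '[{"wx":0,"wy":0,"wz":6,"tx":-12,"ty":5,"tz":3,"gripper":1},{"wx":0,"wy":0,"wz":12,"tx":-24,"ty":10,"tz":6,"gripper":1},{"wx":0,"wy":0,"wz":18,"tx":-36,"ty":15,"tz":9,"gripper":1},{"wx":0,"wy":0,"wz":24,"tx":-49,"ty":20,"tz":12,"gripper":1},{"wx":0,"wy":0,"wz":28.8,"tx":-60,"ty":24,"tz":15,"gripper":1}]'
python3 -m creep '[{"wx":0,"wy":0,"wz":6,"tx":-4,"ty":5,"tz":8,"gripper":1},{"wx":0,"wy":0,"wz":12,"tx":-8,"ty":10,"tz":16,"gripper":1},{"wx":0,"wy":0,"wz":18,"tx":-12,"ty":15,"tz":24,"gripper":1},{"wx":0,"wy":0,"wz":25,"tx":-16,"ty":20,"tz":32,"gripper":1},{"wx":0,"wy":0,"wz":31,"tx":-19,"ty":25,"tz":40,"gripper":1}]'
python3 -c "
from h import *
plan([(down(-117.2),np.array([.467,-.013,.14]))]);print(get_obs()['qpos'])"
```

```text
time_s: 12.4
tool_pos: [0.476, 0.1148, 0.2343]
tool_rot: [179.9, -0.0, 63.8]
force: [0.5, -0.7, -0.2]
grip_width: 0.0869
grasp_force: 0.0
time_s: 12.82
tool_pos: [0.4715, 0.05, 0.2192]
tool_rot: [180.0, -0.1, 34.9]
force: [1.0, 0.5, -0.6]
grip_width: 0.0873
grasp_force: 0.0
time_s: 13.23
tool_pos: [0.4705, 0.0191, 0.179]
tool_rot: [180.0, -0.1, 3.9]
force: [-0.6, 0.2, 0.0]
grip_width: 0.0873
grasp_force: 0.0
t 13.23 [0.4705 0.0191 0.179 ] [179.9883  -0.0772   3.9087]
  t [-5.8 31.8 39. ] w [-0.  -0.1 31.1]
 -> reached [ 0.467 -0.013  0.14 ]
[ 40.3307  -0.5522 -45.093  109.7033  -0.401   70.61   -90.7197]
```

```bash

python3 -m creep '[{"wx":0,"wy":0,"wz":6,"tx":-1,"ty":6,"tz":8,"gripper":1},{"wx":0,"wy":0,"wz":12,"tx":-2,"ty":12,"tz":16,"gripper":1},{"wx":0,"wy":0,"wz":18,"tx":-3,"ty":19,"tz":24,"gripper":1},{"wx":0,"wy":0,"wz":25,"tx":-5,"ty":26,"tz":32,"gripper":1},{"wx":0,"wy":0,"wz":31,"tx":-6,"ty":32,"tz":39,"gripper":1}]'
python3 -m creep '[{"wx":0,"wy":0,"wz":0,"tx":0,"ty":0,"tz":25,"gripper":1},{"wx":0,"wy":0,"wz":0,"tx":0,"ty":0,"tz":50,"gripper":1},{"wx":0,"wy":0,"wz":0,"tx":0,"ty":0,"tz":65,"gripper":1},{"wx":0,"wy":0,"wz":0,"tx":0,"ty":0,"tz":75,"gripper":1},{"wx":0,"wy":0,"wz":0,"tx":0,"ty":0,"tz":75,"gripper":1}]'
python3 -m creep '[{"wx":0,"wy":0,"wz":0,"tx":0,"ty":0,"tz":0,"gripper":1},{"wx":0,"wy":0,"wz":0,"tx":0,"ty":0,"tz":0,"gripper":1}]'
python3 - <<'E'
from h import *
plan([(down(-117.2),np.array([.467,-.013,.004]))])
im,X=cloud('scene'); a=im[160:290,195:375]
cv2.imwrite('pics/s4.png',cv2.resize(cv2.convertScaleAbs(a[...,::-1],alpha=1.6),None,fx=4.4,fy=4.4,interpolation=2))
m=(np.hypot(X[...,0]-.571,X[...,1]-.3135)<.085)&(X[...,2]>.009)&(X[...,2]<.03); r=cv2.minAreaRect((X[m][:,:2]*1000).astype(np.float32)); print('short on card',r,np.percentile(X[m][:,2],[50,95]))
for q in ['long_stone_tip','long_stone_center','short_stone_center']: print(q,[(np.round(b['point'],3).tolist(),round(b['confidence'],2)) for b in nets.place_of(q,'scene')])
E
```

```text
time_s: 13.65
tool_pos: [0.4668, -0.0133, 0.1398]
tool_rot: [-180.0, -0.0, -27.1]
force: [0.0, -0.5, -0.3]
grip_width: 0.0871
grasp_force: 0.0
time_s: 14.07
tool_pos: [0.4655, -0.0129, 0.0631]
tool_rot: [-180.0, 0.2, -26.8]
force: [-1.2, -1.4, -0.4]
grip_width: 0.0868
grasp_force: 0.0
time_s: 14.23
tool_pos: [0.4678, -0.0132, 0.0655]
tool_rot: [-179.9, -0.1, -26.8]
force: [-0.1, -0.0, -0.2]
grip_width: 0.0872
grasp_force: 0.0
t 14.23 [ 0.4678 -0.0132  0.0655] [-179.9241   -0.0905  -26.7932]
  t [-0.9  0.3 61.5] w [-0.1 -0.1  0.4]
 -> reached [ 0.467 -0.013  0.004]
short on card ((577.3607788085938, 312.5686340332031), (97.16209411621094, 139.57284545898438), 48.06370544433594) [0.0182 0.0233]
long_stone_tip [([0.863, 0.169, 0.008], 0.83), ([0.236, 0.231, 0.008], 0.75), ([0.302, -0.357, 0.005], 0.65)]
long_stone_center [([0.794, 0.208, 0.006], 0.88), ([0.204, 0.305, 0.007], 0.8), ([0.47, -0.016, 0.014], 0.76), ([0.224, -0.35, 0.002], 0.68)]
short_stone_center [([0.572, 0.312, 0.012], 0.96), ([0.738, -0.091, 0.018], 0.38)]
```

View pics/s4.png

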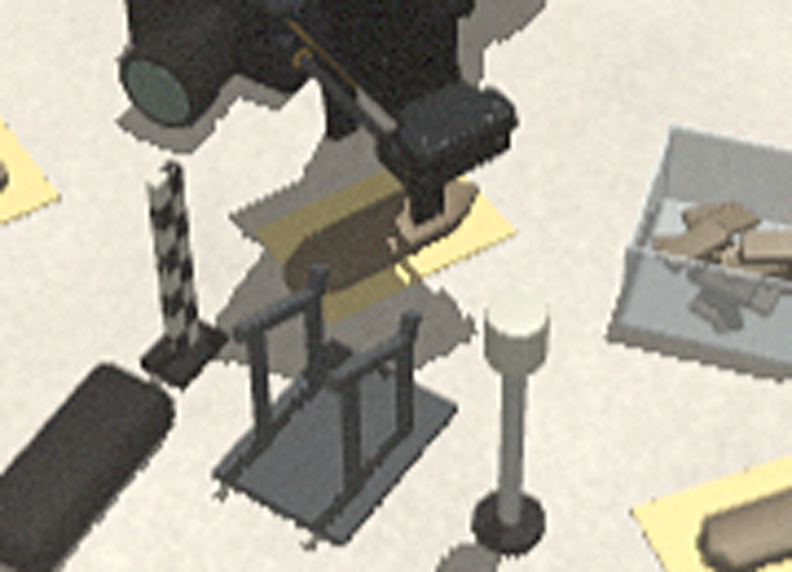

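The long stone's pointed end is at (478,185), with a blunt base at (285,275), so the tip direction is confirmed. The stand is now empty. Lowering and gripping.

```bash

python3 -m creep '[{"wx":0,"wy":0,"wz":0.4,"tx":-1,"ty":0,"tz":20,"gripper":1},{"wx":0,"wy":0,"wz":0.4,"tx":-1,"ty":0,"tz":38,"gripper":1},{"wx":0,"wy":0,"wz":0.4,"tx":-1,"ty":0,"tz":50,"gripper":1},{"wx":0,"wy":0,"wz":0.4,"tx":-1,"ty":0,"tz":56,"gripper":0.6},{"wx":0,"wy":0,"wz":0.4,"tx":-1,"ty":0,"tz":57,"gripper":0.4}]' 6
python3 -m creep '[{"wx":0,"wy":0,"wz":0,"tx":0,"ty":0,"tz":1,"gripper":0.3},{"wx":0,"wy":0,"wz":0,"tx":0,"ty":0,"tz":2,"gripper":0.3},{"wx":0,"wy":0,"wz":0,"tx":0,"ty":0,"tz":3,"gripper":0.3},{"wx":0,"wy":0,"wz":0,"tx":0,"ty":0,"tz":3,"gripper":0.3}]' 6
python3 -c "
from h import *
plan([(down(-117.2),np.array([.467,-.013,.004]))]); print(get_obs()['grip_width'])"
```

```text
time_s: 14.85
tool_pos: [0.465, -0.0127, 0.0062]
tool_rot: [-180.0, 0.2, -27.2]
force: [-0.7, -0.3, 0.1]
grip_width: 0.08
grasp_force: 0.0
time_s: 15.18
tool_pos: [0.4663, -0.0129, 0.0046]
tool_rot: [-180.0, -0.0, -27.2]
force: [-0.2, 0.5, 0.8]
grip_width: 0.059
grasp_force: 0.0
t 15.18 [ 0.4663 -0.0129  0.0046] [-179.9503   -0.0234  -27.2173]
  t [ 0.7 -0.3  0.6] w [-0. -0. -0.]
 -> reached [ 0.467 -0.013  0.004]
0.05898981535980565
```

```bash

python3 -m creep '[{"wx":0,"wy":0,"wz":0,"tx":0,"ty":0,"tz":0,"gripper":-0.2},{"wx":0,"wy":0,"wz":0,"tx":0,"ty":0,"tz":0,"gripper":-0.5},{"wx":0,"wy":0,"wz":0,"tx":0,"ty":0,"tz":0,"gripper":-0.5},{"wx":0,"wy":0,"wz":0,"tx":0,"ty":0,"tz":0,"gripper":-0.5},{"wx":0,"wy":0,"wz":0,"tx":0,"ty":0,"tz":0,"gripper":-0.5}]' 10
python3 -m creep '[{"wx":0,"wy":0,"wz":0,"tx":0,"ty":0,"tz":0,"gripper":-0.5},{"wx":0,"wy":0,"wz":0,"tx":0,"ty":0,"tz":0,"gripper":-0.5},{"wx":0,"wy":0,"wz":0,"tx":0,"ty":0,"tz":-3,"gripper":-0.5},{"wx":0,"wy":0,"wz":0,"tx":0,"ty":0,"tz":-10,"gripper":-0.5},{"wx":0,"wy":0,"wz":0,"tx":0,"ty":0,"tz":-20,"gripper":-0.5}]' 30
python3 -c "
from h import *
plan([(down(-117.2),np.array([.46,-.013,.20])),(down(-6),np.array([.46,.01,.29])),(R_CR,cr(3,1,110))])"
```

```text
time_s: 15.6
tool_pos: [0.466, -0.013, 0.0044]
tool_rot: [-180.0, 0.0, -27.2]
force: [-0.8, -0.1, 2.6]
grip_width: 0.0458
grasp_force: 10.0
time_s: 16.02
tool_pos: [0.4646, -0.0126, 0.0238]
tool_rot: [-180.0, 0.2, -27.2]
force: [-0.5, -0.3, -2.1]
grip_width: 0.0456
grasp_force: 30.0
t 16.02 [ 0.4646 -0.0126  0.0238] [-179.9792    0.1812  -27.2059]
  t [  -4.5    2.4 -176.2] w [-0.   0.2 -0. ]
 -> reached [ 0.46  -0.013  0.2  ]
  t [ -2.6  -5.1 -22.5] w [  0.   -0.  -27.8]
  t [  0.1  -5.7 -22.5] w [  0.   -0.  -27.8]
  t [  2.7  -5.1 -22.5] w [  0.   -0.  -27.8]
  t [  4.8  -3.2 -22.5] w [  0.   -0.  -27.8]
 -> reached [0.46 0.01 0.29]
  t [ 50.7 122.9  79. ] w [-25.   0.   0.]
 -> reached [0.5876 0.0476 0.211 ]
```

```bash

python3 -m creep '[{"wx":0,"wy":0,"wz":0,"tx":-1,"ty":0,"tz":-25,"gripper":-0.5},{"wx":0,"wy":0,"wz":0,"tx":-2,"ty":1,"tz":-60,"gripper":-0.5},{"wx":0,"wy":0,"wz":0,"tx":-3,"ty":2,"tz":-95,"gripper":-0.5},{"wx":0,"wy":0,"wz":0,"tx":-4,"ty":2,"tz":-130,"gripper":-0.5},{"wx":0,"wy":0,"wz":0,"tx":-5,"ty":2,"tz":-160,"gripper":-0.5}]'
python3 -m creep '[{"wx":0,"wy":0,"wz":-4,"tx":0,"ty":-1,"tz":-12,"gripper":-0.5},{"wx":0,"wy":0,"wz":-9,"tx":-1,"ty":-2,"tz":-22,"gripper":-0.5},{"wx":0,"wy":0,"wz":-15,"tx":-1,"ty":-3,"tz":-30,"gripper":-0.5},{"wx":0,"wy":0,"wz":-21.5,"tx":-2,"ty":-4,"tz":-36,"gripper":-0.5},{"wx":0,"wy":0,"wz":-28,"tx":-3,"ty":-5,"tz":-42,"gripper":-0.5}]'
python3 -m creep '[{"wx":0,"wy":0,"wz":-6,"tx":0,"ty":-1,"tz":-5,"gripper":-0.5},{"wx":0,"wy":0,"wz":-12,"tx":0,"ty":-2,"tz":-10,"gripper":-0.5},{"wx":0,"wy":0,"wz":-18,"tx":0,"ty":-3,"tz":-15,"gripper":-0.5},{"wx":0,"wy":0,"wz":-24,"tx":0,"ty":-5,"tz":-20,"gripper":-0.5},{"wx":0,"wy":0,"wz":-30,"tx":0,"ty":-6,"tz":-24,"gripper":-0.5}]'
python3 -c "
from h import *
plan([(down(-6),np.array([.46,.01,.28])),(R_CR,cr(3,1,110))]); print(get_obs()['qpos'])"
```

```text
time_s: 16.43
tool_pos: [0.4607, -0.012, 0.1873]
tool_rot: [-179.9, -0.1, -27.2]
force: [0.9, -0.3, -2.3]
grip_width: 0.0459
grasp_force: 30.0
time_s: 16.85
tool_pos: [0.46, -0.0063, 0.2273]
tool_rot: [-180.0, -0.0, 1.1]
force: [0.3, -1.0, -1.7]
grip_width: 0.0456
grasp_force: 30.0
time_s: 17.27
tool_pos: [0.4598, -0.0, 0.2512]
tool_rot: [-180.0, -0.1, 31.1]
force: [0.6, 0.1, -1.7]
grip_width: 0.0456
grasp_force: 30.0
t 17.27 [ 0.4598 -0.      0.2512] [-179.9767   -0.05     31.1401]
  t [  2.7  -4.3 -14.4] w [  0.   -0.  -26.4]
  t [  4.3  -2.6 -14.4] w [  0.   -0.  -26.4]
 -> reached [0.46 0.01 0.28]
  t [ 50.7 122.9  69. ] w [-25.   0.   0.]
 -> reached [0.5876 0.0476 0.211 ]
[ 40.471   -5.5172 -40.5217 104.996   -3.6929  79.1946 -58.0879]
```

```bash

python3 -m creep '[{"wx":0,"wy":0,"wz":-6,"tx":1,"ty":-1,"tz":-3,"gripper":-0.5},{"wx":0,"wy":0,"wz":-12,"tx":1,"ty":-2,"tz":-6,"gripper":-0.5},{"wx":0,"wy":0,"wz":-18,"tx":2,"ty":-3,"tz":-9,"gripper":-0.5},{"wx":0,"wy":0,"wz":-22,"tx":2,"ty":-4,"tz":-12,"gripper":-0.5},{"wx":0,"wy":0,"wz":-26.4,"tx":3,"ty":-4,"tz":-14,"gripper":-0.5}]'
python3 -m creep '[{"wx":0,"wy":0,"wz":-6,"tx":1,"ty":-1,"tz":-3,"gripper":-0.5},{"wx":0,"wy":0,"wz":-12,"tx":1,"ty":-2,"tz":-6,"gripper":-0.5},{"wx":0,"wy":0,"wz":-18,"tx":2,"ty":-2,"tz":-9,"gripper":-0.5},{"wx":0,"wy":0,"wz":-23,"tx":3,"ty":-3,"tz":-12,"gripper":-0.5},{"wx":0,"wy":0,"wz":-26.4,"tx":4,"ty":-3,"tz":-14,"gripper":-0.5}]'
python3 - <<'E'
from h import *
plan([(R_CR,cr(3,1,110))])
for n in ['scene','top']:
    im,X=cloud(n); np.savez(n+'2.npz',im=im,X=X)
    m=(np.hypot(X[...,0]-.63,X[...,1]-.044)<.08)&(X[...,2]>.09)&(X[...,2]<.16)
    P=X[m]; L=((P-C)@RC)*1000; print(n,len(P))
    for s in (1,-1):
        k=(L[:,1]*s>15)&(abs(L[:,2])<6); 
        print(s,k.sum(),'mean',L[k].mean(0),'min',L[k].min(0),'max',L[k].max(0), 'slope xz',np.polyfit(L[k][:,0],L[k][:,2],1),'yaw',np.polyfit(L[k][:,0],L[k][:,1],1))
        t=(L[:,1]*s>15)&(L[:,2]>7); print('   toe',t.sum(),L[t].mean(0) if t.any() else '', L[t].max(0) if t.any() else '')
    for q in ['cradle','toe_line','post_mid','light_mid']: print(q,[(np.round(b['point'],3).tolist(),round(b['confidence'],2)) for b in nets.place_of(q,n)[:2]])
E
```

```text
time_s: 17.68
tool_pos: [0.4602, 0.0049, 0.2651]
tool_rot: [-180.0, -0.0, 57.5]
force: [0.1, 0.1, -2.6]
grip_width: 0.0457
grasp_force: 30.0
time_s: 18.1
tool_pos: [0.4599, 0.0099, 0.2791]
tool_rot: [180.0, -0.0, 83.9]
force: [0.1, 0.3, -1.6]
grip_width: 0.0457
grasp_force: 30.0
t 18.1 [0.4599 0.0099 0.2791] [179.9781  -0.0485  83.8803]
  t [ 51.  122.9  68.2] w [-25.   -0.   -0.1]
 -> reached [0.5876 0.0476 0.211 ]
scene 315
1 99 mean [15.209  36.9484  0.3624] min [-34.8884  30.0323  -5.904 ] max [56.8625 41.1413  5.4472] slope xz [-0.0051  0.4396] yaw [-0.0082 37.073 ]
   toe 21 [-27.5908  35.8213  13.1125] [-19.5155  40.8591  18.164 ]
-1 94 mean [ 13.4371 -30.5956   0.7428] min [-34.2379 -37.3579  -5.8354] max [ 58.2691 -25.9728   5.9651] slope xz [0.0044 0.6833] yaw [ -0.0127 -30.4255]
   toe 20 [-26.5286 -31.1797  13.185 ] [-19.1777 -25.7911  19.5344]
cradle [([0.63, 0.042, 0.111], 0.51), ([0.612, 0.047, 0.098], 0.22)]
toe_line [([0.612, 0.047, 0.099], 0.51)]
post_mid [([0.615, -0.086, 0.1], 0.88)]
light_mid [([0.64, 0.169, 0.102], 0.97)]
top 125
1 58 mean [32.9636 34.8783  1.4526] min [13.1959 30.9202 -4.6612] max [55.2754 39.0371  5.4327] slope xz [0.0106 1.1017] yaw [-0.0281 35.804 ]
   toe 0  
-1 52 mean [ 37.3812 -32.5784   1.4709] min [ 20.1424 -36.462   -4.7773] max [ 55.1753 -28.5152   4.8442] slope xz [-0.0505  3.3581] yaw [ -0.0079 -32.2843]
   toe 1 [ 51.9853 -32.988    7.0941] [ 51.9853 -32.988    7.0941]
cradle [([0.632, 0.045, 0.105], 0.49)]
toe_line []
post_mid [([0.621, -0.083, 0.1], 0.55)]
light_mid [([0.644, 0.17, 0.098], 0.77)]
```

```bash
sed -i 's/^YAW=.*/YAW=-6.5; C=np.array([.6317,.044,.1105])/' h.py
python3 - <<'E'
from h import *
o=get_obs(); p=np.array(o['tool_pos']); R=Ro.from_euler('xyz',o['tool_rot'],degrees=True).as_matrix()
for n in ['scene','top']:
    X=np.load(n+'2.npz')['X']; L=((X-p)@R)*1000
    k=(abs(L[...,0])<95)&(abs(L[...,1])<30)&(L[...,2]<6)&(L[...,2]>-22); P=L[k]
    print(n,k.sum(),P.min(0),P.max(0))
    for lo in range(-85,85,10):
        q=P[(P[:,0]>=lo)&(P[:,0]<lo+10)]
        if len(q)>2: print(lo+5,len(q),q[:,0].min().round(1),q[:,0].max().round(1),q[:,1].min().round(1),q[:,1].max().round(1),np.median(q[:,2]).round(1))
plan([(R_CR,cr(3,1,110)),(R_CR,cr(3,1,30))])
E
```

```text
scene 494 [-53.3052 -28.758  -21.9414] [83.4995 29.9477  0.8191]
-40 7 -44.3 -35.2 18.5 23.7 -5.0
-30 7 -33.9 -26.0 18.2 23.7 -4.0
-20 7 -24.5 -16.0 19.2 23.1 -5.4
0 36 -4.5 5.0 -28.3 29.7 -16.4
10 70 5.1 14.8 -28.8 29.9 -16.5
20 55 15.1 24.9 -27.3 22.3 -15.6
30 51 25.0 35.0 -25.2 24.1 -15.6
40 52 35.0 45.0 -24.0 23.8 -16.8
50 62 45.2 54.5 -22.1 24.6 -16.3
60 58 55.0 64.3 -24.6 22.8 -14.0
70 51 65.1 74.8 -19.6 18.3 -13.0
80 34 75.1 83.5 -12.2 15.0 -9.8
top 29 [-75.0367  -7.4389 -14.0758] [-65.499    6.1269  -4.7519]
-70 28 -74.9 -65.5 -7.4 6.1 -8.4
t 18.6 [0.4601 0.0091 0.2781] [-179.9692   -0.0516   83.5537]
  t [ 54.9 122.8  66.6] w [-25.   -0.1   0. ]
 -> reached [0.5883 0.0499 0.2115]
  t [-0. -0. 80.] w [ 0.  0. -0.]
 -> reached [0.6219 0.0461 0.139 ]
```

```bash

python3 -m creep '[{"wx":-4,"wy":0,"wz":0,"tx":8,"ty":18,"tz":6,"gripper":-0.5},{"wx":-9,"wy":0,"wz":0,"tx":18,"ty":43,"tz":20,"gripper":-0.5},{"wx":-15,"wy":0,"wz":0,"tx":30,"ty":73,"tz":38,"gripper":-0.5},{"wx":-21,"wy":0,"wz":0,"tx":42,"ty":103,"tz":56,"gripper":-0.5},{"wx":-25,"wy":0,"wz":0,"tx":52,"ty":123,"tz":67,"gripper":-0.5}]'
python3 -m creep '[{"wx":0,"wy":0,"wz":0,"tx":0,"ty":0,"tz":10,"gripper":-0.5},{"wx":0,"wy":0,"wz":0,"tx":0,"ty":0,"tz":28,"gripper":-0.5},{"wx":0,"wy":0,"wz":0,"tx":0,"ty":0,"tz":48,"gripper":-0.5},{"wx":0,"wy":0,"wz":0,"tx":0,"ty":0,"tz":60,"gripper":-0.5},{"wx":0,"wy":0,"wz":0,"tx":0,"ty":0,"tz":66,"gripper":-0.5}]'
python3 -m creep '[{"wx":0,"wy":0,"wz":0,"tx":0,"ty":0,"tz":0,"gripper":-0.5},{"wx":0,"wy":0,"wz":0,"tx":0,"ty":0,"tz":0,"gripper":-0.5},{"wx":0,"wy":0,"wz":0,"tx":0,"ty":0,"tz":0,"gripper":-0.5}]'
python3 - <<'E'
from h import *
im,X=cloud('scene'); a=im[170:280,205:335]
cv2.imwrite('pics/s5.png',cv2.resize(cv2.convertScaleAbs(a[...,::-1],alpha=1.7),None,fx=5,fy=5,interpolation=2))
o=get_obs(); p=np.array(o['tool_pos']); R=Ro.from_euler('xyz',o['tool_rot'],degrees=True).as_matrix()
L=((X-p)@R)*1000; k=(abs(L[...,0])<95)&(abs(L[...,1])<25)&(L[...,2]<3)&(L[...,2]>-22); P=L[k]; print('stone x ext',P[:,0].min(),P[:,0].max())
plan([(R_CR,cr(3,-2,12)),(R_CR,cr(3,-2,4))])
E
```

```text
time_s: 19.02
tool_pos: [0.5884, 0.048, 0.2096]
tool_rot: [154.9, -0.1, 83.6]
force: [0.3, -0.9, -2.3]
grip_width: 0.0458
grasp_force: 30.0
time_s: 19.43
tool_pos: [0.6151, 0.0427, 0.1491]
tool_rot: [155.3, -0.0, 83.5]
force: [0.2, 0.2, -2.5]
grip_width: 0.0456
grasp_force: 30.0
time_s: 19.68
tool_pos: [0.6164, 0.044, 0.1524]
tool_rot: [155.0, -0.0, 83.6]
force: [-0.2, 0.8, -2.4]
grip_width: 0.0458
grasp_force: 30.0
stone x ext -74.88701125467537 81.80418776591517
t 19.73 [0.6164 0.0441 0.1526] [154.9392  -0.0366  83.5756]
  t [-0.4 -1.  32.6] w [ 0.1 -0.1  0.1]
 -> reached [0.6291 0.0423 0.1226]
  t [ 0. -0.  8.] w [-0. -0. -0.]
 -> reached [0.6325 0.0419 0.1154]
```

View pics/s5.png

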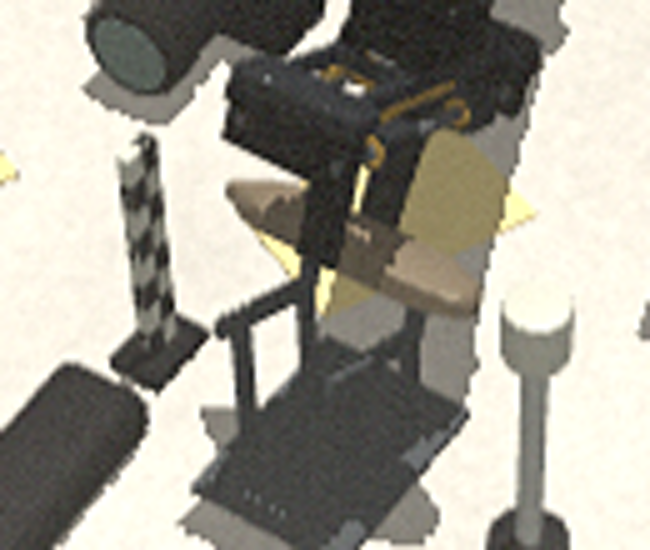

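The long stone is held above the stand with its tip at (235,190), on the post side, and its blunt base towards the light. Its extents in the tool are -75 to +82 mm, so the y = -2 mm target centres it. Lowering.

```bash

python3 -m creep '[{"wx":0,"wy":0,"wz":0,"tx":0,"ty":-1,"tz":8,"gripper":-0.5},{"wx":0,"wy":0,"wz":0,"tx":0,"ty":-1,"tz":18,"gripper":-0.5},{"wx":0,"wy":0,"wz":0,"tx":0,"ty":-1,"tz":26,"gripper":-0.5},{"wx":0,"wy":0,"wz":0,"tx":0,"ty":-1,"tz":31,"gripper":-0.5},{"wx":0,"wy":0,"wz":0,"tx":0,"ty":-1,"tz":33,"gripper":-0.5}]'
python3 -m creep '[{"wx":0,"wy":0,"wz":0,"tx":0,"ty":0,"tz":2,"gripper":-0.5},{"wx":0,"wy":0,"wz":0,"tx":0,"ty":0,"tz":4,"gripper":-0.5},{"wx":0,"wy":0,"wz":0,"tx":0,"ty":0,"tz":4,"gripper":-0.5},{"wx":0,"wy":0,"wz":0,"tx":0,"ty":0,"tz":4,"gripper":-0.5}]'
python3 -c "
from h import *
plan([(R_CR,cr(3,-2,2.4)),(R_CR,cr(0,-2,2.4))]); print(get_obs()['force'])"
```

```text
time_s: 20.15
tool_pos: [0.6289, 0.0425, 0.121]
tool_rot: [155.0, -0.0, 83.6]
force: [-0.6, 0.2, -2.2]
grip_width: 0.0455
grasp_force: 30.0
time_s: 20.48
tool_pos: [0.6307, 0.0426, 0.1177]
tool_rot: [155.0, -0.0, 83.6]
force: [-0.2, -0.4, -1.9]
grip_width: 0.0457
grasp_force: 30.0
t 20.48 [0.6307 0.0426 0.1177] [154.9985  -0.0448  83.5913]
  t [-0.5  0.7  4.5] w [ 0.  -0.1  0.1]
 -> reached [0.6332 0.0418 0.1139]
  t [-0. -3. -0.] w [-0. -0. -0.]
 -> reached [0.6305 0.0421 0.1127]
[-0.2138 -0.427  -1.9404]
```

```bash

python3 -m creep '[{"wx":0,"wy":0,"wz":0,"tx":0,"ty":0,"tz":1,"gripper":-0.5},{"wx":0,"wy":0,"wz":0,"tx":0,"ty":0,"tz":2,"gripper":-0.5},{"wx":0,"wy":0,"wz":0,"tx":0,"ty":0,"tz":3,"gripper":-0.5},{"wx":0,"wy":0,"wz":0,"tx":0,"ty":0,"tz":3,"gripper":-0.5}]'
python3 -m creep '[{"wx":0,"wy":0,"wz":0,"tx":0,"ty":0,"tz":0.5,"gripper":-0.5},{"wx":0,"wy":0,"wz":0,"tx":0,"ty":0,"tz":1,"gripper":-0.5},{"wx":0,"wy":0,"wz":0,"tx":0,"ty":0,"tz":1,"gripper":-0.5},{"wx":0,"wy":0,"wz":0,"tx":0,"ty":0,"tz":1,"gripper":-0.5}]'
python3 -c "
from h import *
plan([(R_CR,cr(3,-2,2.4)),(R_CR,cr(0,-2,2.4))]); print(get_obs()['force'])"
```

```text
time_s: 20.82
tool_pos: [0.6318, 0.0423, 0.1145]
tool_rot: [155.0, -0.1, 83.6]
force: [-0.1, -0.5, -2.3]
grip_width: 0.0457
grasp_force: 30.0
time_s: 21.15
tool_pos: [0.6322, 0.0423, 0.1137]
tool_rot: [155.0, -0.1, 83.6]
force: [-0.3, -0.2, -2.0]
grip_width: 0.0461
grasp_force: 30.0
t 21.15 [0.6322 0.0423 0.1137] [155.0235  -0.0512  83.5847]
  t [-0.4  1.   0.2] w [-0.  -0.1  0.1]
 -> reached [0.6332 0.0418 0.1139]
  t [-0. -3. -0.] w [0. 0. 0.]
 -> reached [0.6305 0.0421 0.1127]
[-0.297  -0.1894 -2.0054]
```

Close to the plane. I'll feel for contact in 0.5 mm steps.

```bash

python3 -m creep '[{"wx":0,"wy":0,"wz":0,"tx":0,"ty":0,"tz":0.5,"gripper":-0.5},{"wx":0,"wy":0,"wz":0,"tx":0,"ty":0,"tz":0.5,"gripper":-0.5},{"wx":0,"wy":0,"wz":0,"tx":0,"ty":0,"tz":0.5,"gripper":-0.5}]'
python3 -m creep '[{"wx":0,"wy":0,"wz":0,"tx":0,"ty":0,"tz":0.5,"gripper":-0.5},{"wx":0,"wy":0,"wz":0,"tx":0,"ty":0,"tz":0.5,"gripper":-0.5},{"wx":0,"wy":0,"wz":0,"tx":0,"ty":0,"tz":0.5,"gripper":-0.5}]'
python3 -m creep '[{"wx":0,"wy":0,"wz":0,"tx":0,"ty":0,"tz":0.4,"gripper":-0.5},{"wx":0,"wy":0,"wz":0,"tx":0,"ty":0,"tz":0.4,"gripper":-0.5},{"wx":0,"wy":0,"wz":0,"tx":0,"ty":0,"tz":0.4,"gripper":-0.5}]'
```

```text
time_s: 21.4
tool_pos: [0.6325, 0.0423, 0.1135]
tool_rot: [155.0, -0.0, 83.6]
force: [-2.4, -0.3, 1.0]
grip_width: 0.0453
grasp_force: 30.0
time_s: 21.65
tool_pos: [0.6325, 0.0423, 0.1135]
tool_rot: [155.0, 0.0, 83.6]
force: [-6.9, -0.1, 6.8]
grip_width: 0.0456
grasp_force: 30.0
time_s: 21.9
tool_pos: [0.6325, 0.0423, 0.1135]
tool_rot: [155.0, 0.0, 83.6]
force: [-11.2, -0.2, 9.6]
grip_width: 0.0459
grasp_force: 30.0
```

Plane contact. I'll ease off and slide down the slope until it meets the toes.

```bash

python3 -m creep '[{"wx":0,"wy":0,"wz":0,"tx":0,"ty":0,"tz":-1,"gripper":-0.5},{"wx":0,"wy":0,"wz":0,"tx":0,"ty":-0.5,"tz":-1,"gripper":-0.5},{"wx":0,"wy":0,"wz":0,"tx":0,"ty":-1,"tz":-1,"gripper":-0.5},{"wx":0,"wy":0,"wz":0,"tx":0,"ty":-1,"tz":-1,"gripper":-0.5}]'
python3 -m creep '[{"wx":0,"wy":0,"wz":0,"tx":0,"ty":-0.5,"tz":0,"gripper":-0.5},{"wx":0,"wy":0,"wz":0,"tx":0,"ty":-1,"tz":0,"gripper":-0.5},{"wx":0,"wy":0,"wz":0,"tx":0,"ty":-1,"tz":0,"gripper":-0.5}]'
python3 -m creep '[{"wx":0,"wy":0,"wz":0,"tx":0,"ty":-0.5,"tz":0,"gripper":-0.5},{"wx":0,"wy":0,"wz":0,"tx":0,"ty":-0.7,"tz":0,"gripper":-0.5},{"wx":0,"wy":0,"wz":0,"tx":0,"ty":-0.7,"tz":0,"gripper":-0.5}]'
python3 -c "
from h import *
o=get_obs(); print(((np.array(o['tool_pos'])-C)@RC*1000).round(2), (np.array(o['force'])@RC).round(1))"
```

```text
time_s: 22.23
tool_pos: [0.632, 0.0424, 0.1133]
tool_rot: [155.0, -0.1, 83.6]
force: [0.3, 0.4, -0.6]
grip_width: 0.0453
grasp_force: 30.0
time_s: 22.48
tool_pos: [0.6309, 0.0425, 0.1128]
tool_rot: [155.0, -0.1, 83.6]
force: [0.6, 0.4, 0.8]
grip_width: 0.0457
grasp_force: 30.0
time_s: 22.73
tool_pos: [0.6301, 0.0426, 0.1124]
tool_rot: [155.0, -0.1, 83.6]
force: [0.3, -0.1, 1.4]
grip_width: 0.0454
grasp_force: 30.0
[-0.46 -1.53  2.34] [ 0.9 -0.1  1.1]
```

```bash

python3 -m creep '[{"wx":0,"wy":0,"wz":0,"tx":0,"ty":-0.5,"tz":0,"gripper":-0.5},{"wx":0,"wy":0,"wz":0,"tx":0,"ty":-0.7,"tz":0,"gripper":-0.5},{"wx":0,"wy":0,"wz":0,"tx":0,"ty":-0.7,"tz":0,"gripper":-0.5}]'
python3 -m creep '[{"wx":0,"wy":0,"wz":0,"tx":0,"ty":-0.5,"tz":0,"gripper":-0.5},{"wx":0,"wy":0,"wz":0,"tx":0,"ty":-0.7,"tz":0,"gripper":-0.5},{"wx":0,"wy":0,"wz":0,"tx":0,"ty":-0.7,"tz":0,"gripper":-0.5}]'
python3 -c "
from h import *
o=get_obs(); print(((np.array(o['tool_pos'])-C)@RC*1000).round(2), (np.array(o['force'])@RC).round(1))"
```

```text
time_s: 22.98
tool_pos: [0.6298, 0.0426, 0.1123]
tool_rot: [155.0, -0.1, 83.6]
force: [2.4, 0.2, -0.2]
grip_width: 0.0455
grasp_force: 30.0
time_s: 23.23
tool_pos: [0.6297, 0.0427, 0.1124]
tool_rot: [154.9, -0.1, 83.6]
force: [5.8, -0.9, -0.9]
grip_width: 0.0459
grasp_force: 30.0
[-0.83 -1.54  2.47] [ 4.9 -0.2 -3.3]
```

Toe contact at x ≈ -0.8 mm. Pressing lightly down, relieving the toe load, then releasing gently.

```bash

python3 -m creep '[{"wx":0,"wy":0,"wz":0,"tx":0,"ty":0.5,"tz":0.4,"gripper":-0.5},{"wx":0,"wy":0,"wz":0,"tx":0,"ty":0.5,"tz":0.7,"gripper":-0.5},{"wx":0,"wy":0,"wz":0,"tx":0,"ty":0.5,"tz":0.7,"gripper":-0.5}]' 15
python3 -m creep '[{"wx":0,"wy":0,"wz":0,"tx":0,"ty":0,"tz":0,"gripper":-0.3},{"wx":0,"wy":0,"wz":0,"tx":0,"ty":0,"tz":0,"gripper":0.1},{"wx":0,"wy":0,"wz":0,"tx":0,"ty":0,"tz":0,"gripper":0.2},{"wx":0,"wy":0,"wz":0,"tx":0,"ty":0,"tz":0,"gripper":0.4},{"wx":0,"wy":0,"wz":0,"tx":0,"ty":0,"tz":0,"gripper":0.6}]' 4
python3 -m creep '[{"wx":0,"wy":0,"wz":0,"tx":0,"ty":0,"tz":0,"gripper":0.8},{"wx":0,"wy":0,"wz":0,"tx":0,"ty":0,"tz":0,"gripper":0.8},{"wx":0,"wy":0,"wz":0,"tx":0,"ty":0,"tz":0,"gripper":0.8}]'
python3 - <<'E'
from h import *
o=get_obs(); p=np.array(o['tool_pos']); print(((p-C)@RC*1000).round(2),o['force'])
for n in ['scene']:
    im,X=cloud(n); L=((X-C)@RC)*1000; k=(abs(L[...,0])<22)&(abs(L[...,1])<95)&(abs(L[...,1])>25)&(L[...,2]>6)&(L[...,2]<24); P=L[k]; print(n,P[:,1].min(),P[:,1].max())
E
```

```text
time_s: 23.48
tool_pos: [0.6298, 0.0427, 0.1122]
tool_rot: [155.0, -0.0, 83.6]
force: [-2.7, -0.7, 7.1]
grip_width: 0.0455
grasp_force: 15.0
time_s: 23.9
tool_pos: [0.6286, 0.0426, 0.1104]
tool_rot: [155.1, -0.0, 83.6]
force: [0.1, 1.1, -0.2]
grip_width: 0.0584
grasp_force: 0.0
time_s: 24.15
tool_pos: [0.6293, 0.0427, 0.111]
tool_rot: [155.0, -0.0, 83.6]
force: [-0.1, -0.6, 0.4]
grip_width: 0.0754
grasp_force: 0.0
[-1.85 -1.61  1.41] [-0.1373 -0.6094  0.4482]
scene -75.67626550904409 79.8064196637023
```

```bash

python3 -m creep '[{"wx":0,"wy":0,"wz":0,"tx":0,"ty":0,"tz":-3,"gripper":0.8},{"wx":0,"wy":0,"wz":0,"tx":0,"ty":0,"tz":-12,"gripper":0.8},{"wx":0,"wy":0,"wz":0,"tx":0,"ty":0,"tz":-30,"gripper":0.8},{"wx":0,"wy":0,"wz":0,"tx":0,"ty":0,"tz":-60,"gripper":0.8},{"wx":0,"wy":0,"wz":0,"tx":0,"ty":0,"tz":-95,"gripper":0.8}]'
python3 -m creep '[{"wx":0,"wy":0,"wz":0,"tx":0,"ty":-20,"tz":-30,"gripper":0.8},{"wx":0,"wy":0,"wz":0,"tx":0,"ty":-40,"tz":-60,"gripper":0.8},{"wx":0,"wy":0,"wz":0,"tx":0,"ty":-60,"tz":-80,"gripper":0.8},{"wx":0,"wy":0,"wz":0,"tx":0,"ty":-70,"tz":-90,"gripper":0.8},{"wx":0,"wy":0,"wz":0,"tx":0,"ty":-70,"tz":-90,"gripper":0.8}]'
python3 -m creep '[{"wx":0,"wy":0,"wz":0,"tx":0,"ty":0,"tz":0,"gripper":0.8},{"wx":0,"wy":0,"wz":0,"tx":0,"ty":0,"tz":0,"gripper":0.8}]'
python3 - <<'E'
from h import *
for n in ['top','scene']:
    im,X=cloud(n); L=((X-C)@RC)*1000; k=(abs(L[...,0])<40)&(abs(L[...,1])<95)&(L[...,2]>6)&(L[...,2]<24); P=L[k]
    print(n,'long: y',P[:,1].min(),P[:,1].max(),'rect',cv2.minAreaRect(P[:,:2].astype(np.float32)),'topz',np.percentile(P[:,2],95))
    a=im[165:320,200:420] if n=='scene' else im[90:290,120:420]
    cv2.imwrite(f'pics/f_{n}.png',cv2.resize(cv2.convertScaleAbs(a[...,::-1],alpha=1.6),(800,int(800*a.shape[0]/a.shape[1])),interpolation=2))
    for q in ['short_stone_center','long_stone_center','broad_stone_center','camera_mid','tub_mid','case_mid']: print(q,[(np.round(b['point'],3).tolist(),round(b['confidence'],2)) for b in nets.place_of(q,n)[:3]])
E
```

```text
time_s: 24.62
tool_pos: [0.588, 0.0474, 0.1964]
tool_rot: [155.3, -0.1, 83.6]
force: [-0.4, -1.3, 1.1]
grip_width: 0.0786
grasp_force: 0.0
time_s: 25.03
tool_pos: [0.51, 0.0581, 0.2476]
tool_rot: [155.0, 0.1, 83.5]
force: [-0.7, -0.2, 0.2]
grip_width: 0.0784
grasp_force: 0.0
time_s: 25.2
tool_pos: [0.5099, 0.0616, 0.2473]
tool_rot: [155.0, 0.1, 83.9]
force: [0.8, 0.6, -0.2]
grip_width: 0.0781
grasp_force: 0.0
top long: y -75.80646972587475 77.16306525042596 rect ((0.4606904983520508, 0.7350997924804688), (152.05679321289062, 55.66856384277344), 80.52754974365234) topz 21.453998556914705
short_stone_center [([0.572, 0.311, 0.01], 0.7), ([0.392, 0.207, 0.035], 0.7), ([0.618, -0.034, 0.117], 0.55)]
long_stone_center [([0.795, 0.21, 0.008], 0.9), ([0.218, -0.352, 0.011], 0.74), ([0.208, 0.302, 0.006], 0.67)]
broad_stone_center [([0.583, -0.311, 0.008], 0.87)]
camera_mid [([0.376, -0.202, 0.043], 0.61)]
tub_mid [([0.393, 0.207, 0.035], 0.83)]
case_mid [([0.741, -0.089, 0.012], 0.78), ([0.629, 0.044, 0.121], 0.49)]
scene long: y -75.8093658436147 80.26465866318375 rect ((-3.802450180053711, 2.3670120239257812), (156.1204833984375, 65.69055938720703), 88.87716674804688) topz 21.45208908806429
short_stone_center [([0.571, 0.312, 0.009], 0.92)]
long_stone_center [([0.225, -0.349, 0.008], 0.78), ([0.202, 0.305, 0.007], 0.69), ([0.79, 0.208, 0.007], 0.6)]
broad_stone_center [([0.38, -0.203, 0.04], 0.72), ([0.581, -0.304, 0.009], 0.7)]
camera_mid [([0.378, -0.204, 0.042], 0.67)]
tub_mid [([0.398, 0.211, 0.035], 0.95)]
case_mid [([0.738, -0.091, 0.016], 0.56), ([0.62, -0.032, 0.115], 0.38)]
```

View pics/f_scene.png

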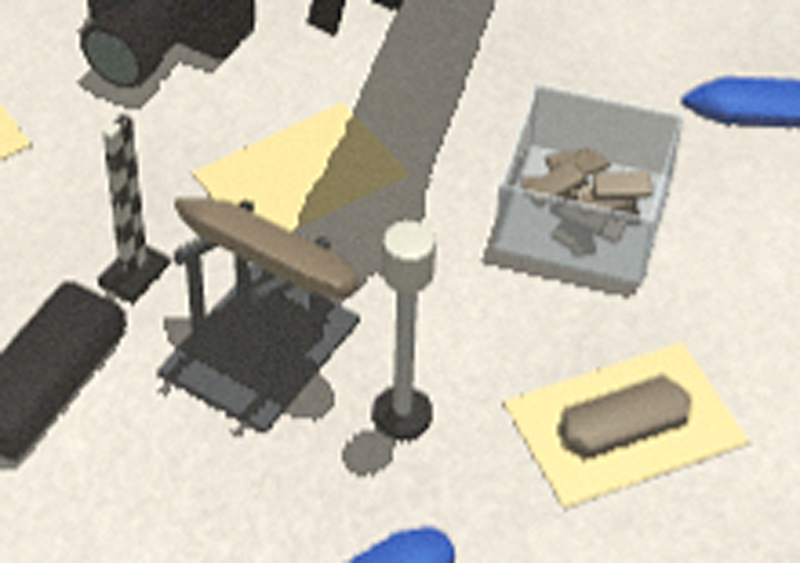

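View pics/f_top.png

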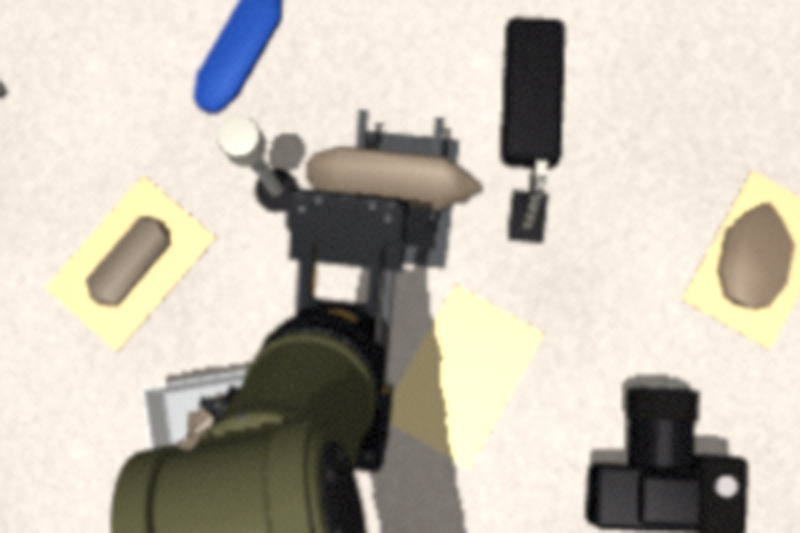

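The long stone lies flat and centred on the stand: the tip is at (480,187) in the top view, next to the post, and the base is towards the light. The short stone is centred on its card at (130,262), and the bystanders haven't moved.

```bash
python3 -c "
from cell import env
print(env.sign_off())"
```

```text
the job is handed in; nothing more can be done
None
```

I handed the job in at about 25 s: the short stone lies flat in the middle of the empty card, and the long stone lies centred on the stand against the toes, tip towards the post; the other things were not moved.

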